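# Clamp the universal joint in the hold-down fixture

### The arm

A 6-joint arm with a two-finger parallel gripper is mounted at the origin on a cart in front of the work surface, level with it; the furniture and walls round the work are solid. World frame = base frame: x ahead of the robot, y to its left, z up, the work surface at z = 0. Lengths are in mm, angles in rad, forces in N, time in s.
With the tool pointing down it reaches from about 400 to 825 mm from the base axis. Payload 7 kg.
Tool frame: the origin (TCP) lies midway between the tips of the shut fingers; the grasp point (between the pads) lies 19 mm behind it (arm.grip_depth is the distance from the TCP to the grasp point, in mm); y points along the fingers, x is the direction in which the jaws open and shut, and the axes are right-handed (so a half turn about y gives the same grasp; the last joint's range is limited). The gripper opens to 85 mm and grips with 20 to 120 N. Pads are 22 mm wide; open, the fingers measure 114 mm over their backs; the gripper's body (76 mm by 85 mm) begins 54 mm behind the grasp point. The pads swing forward as they close: fully open they stand 13 mm farther back than shut.
Start: joints at [1.588, 0.359, 0.012, 0, -1.224, -0.288], TCP at [180.574, 650.375, 205.002] pointing down, gripper open.
Joint ranges: [-3.07, 3.07], [-1.43, 2.12], [-1.02, 1.25], [-3.03, 1.67], [-3.05, -0], [-3.03, 3.03]. Speed limits (rad/s): [2.39, 2.39, 3.01, 3.14, 3.14, 3.14].

### API

Orientations are given as a rotation vector (axis times angle).
In Python, from workcell import arm gives the robot as it stands.
- The arm moves only by the shell command python3 -m pendant 'ROWS' [OPENING] [FORCE]. ROWS is JSON, a list of rows, each a list of 6 numbers: the shift along the world's x, y, z in mm, then the turn, a rotation vector about the world's x, y, z in rad. A call has exactly 10 rows; each row shifts and turns the commanded pose from where the row before left it; what a row does not reach is not made up. A row lasts 1/8 s, in which the tool goes at most 62.5 mm and 10.7 degrees, less where a joint would pass 70% of its speed; a pose out of reach is approached as far as the arm can. A call with a gripper value outside its range is refused whole. OPENING is the opening, from 0 (shut) to 1 (fully open), set as the call begins (- or left out, the last holds). The fingers move at their own pace and stop on an object; FORCE is the grip in N (left out, the last holds). Time passes only in rows, so rows that do not move let the fingers close, or fill a call up. It gives the time, the measured TCP pose, the force and the opening at its end, in the units of the state.
- arm.read_state(): the state, without advancing time (a new reading comes with each control period).
- arm.capture(name): name is "scene" or "top"; returns a dict with "color" (384x512x3 uint8, blue, green, red), "fx", "fy", "cx", "cy" (pixels), "k1" (the pictures are not rectified: a ray, as slopes to the right and down, at radius r is drawn at 1 + k1 r^2 times it, then the intrinsics apply), "rvec" (rotation vector, rad) and "tvec" (3), from world to camera coordinates, as OpenCV has them. Camera axes: x right, y down, z forward; pixel columns grow to the right and rows downward; lengths in mm; the calibration is good to about 2 mm. A picture is of the moment at which its call begins. There is no depth.
- arm.job_done(): hands the job in, once; it reports no verdict.
The state is a dict: "clock": time; "joint_pos": joint angles; "qvel": joint speeds; "joint_torque": joint torques, N m; "tcp_pos": TCP position; "orientation": TCP orientation; "contact_force": force on the tool from outside, world axes, zero at the start; "torque": the same for the moment, N m; "gripper_width": finger opening in mm.
Only numpy, scipy, OpenCV 4.12 (cv2) and the standard library are available. Lean on these libraries where they do the work, as an engineer would, in place of code of your own. Each camera call takes 0.05 s, during which the arm holds its last target.

### The job

Lay the universal joint lengthwise in the channel of the clamp fixture and slide it in under the clamp until its end is against the stop. Then screw the black knob down clockwise, regripping as often as needed (about one and a half turns), until it is fully home and the foot holds the joint. Let go, and leave the gear, the small coil tester box and the meter where they are.

Things in the scene. Friction and masses are not known exactly. Their poses are not given: they have to be found in the camera images.
- yoke_mid (a point): centre (half-way up, 26 mm over its underside) of the loose grey steel universal joint, 165 mm long, 70 mm wide over its cross pin, 52 mm high, 0.45 to 0.8 kg. Long axis = y, z up. Two forged ears, 62 mm wide over all, stand at y -15 to +20 and reach to 1 mm over the underside; a 16 mm pin at y -10, at this height, juts out to x = +-35. Either way round may be clamped.
- yoke_neck (a point): on the universal joint, 31 mm from its centre towards -y, at mid height, same axes: the neck, 36 mm wide (x) and 30 mm high with rounded edges; its flat sides, good to grip across, measure 14 x 14 mm and lie at mid height at y -34 to -20 of the centre. Centre of mass: the joint's centre. Beyond the neck (y -82 to -42) is a round end of 36 mm diameter
- yoke_barrel (a point): on the universal joint, 60 mm from its centre towards +y, at mid height, same axes: the barrel, 36 mm wide, y +33 to +82 of the centre; its underside is 8 mm and its top 45 mm over the joint's underside. At y +12 to +35 of the centre lies a collar 51 mm wide and high, on which the joint rests
- clamp_fixture: the clamp fixture, fixed to the bench: dark base plate, low open channel, grey column and arm with a vertical screw. Origin on the bench under the channel's centre line; +x is the way work slides in (column at +x, the other end open), z up. Flat bed 10 mm over the bench, x -105 to +135, 110 mm wide. With the joint's end on the stop the joint's centre is at x +3 mm, y 0
- channel_mid (a point): on the bed (10 mm over the bench), middle of the channel, axes as the fixture's, 20 mm before the fixture's origin. Two aluminium guide rails run 55 mm either way from here along x, inner faces at y = +-34 mm, only 7 mm high: the joint's ears go between them. The joint must be lowered with its far end short of the arm, whose front is 62 mm further along x, then slid in
- stop_face (a point): middle of the face of the end stop, at the fixture's x +85 mm, 36 mm over the bench; axes as the fixture's. In front of it, for 42 mm, a saddle 7 mm over the bed (sloped at its front) lies under the far end of the joint
- knob_mid (a point): centre of the black knurled knob, 50 mm diameter, 30 mm high, on the screw's axis (fixture x +62.5 mm, y 0). It sinks 10 mm a turn: centre 143 mm over the bench fully up, 128 mm home, its underside then on a steel boss. Below it: boss 26 mm in diameter, 98 to 112 mm up; arm 40 mm wide, 80 to 98 mm up, from x +42 mm back to the column
- clamp_knob (a joint): turn of the knob in rad: 0 fully up, grows when turned clockwise seen from above, 9.42 (one and a half turns) fully home, where it meets a firm stop. Stays where it is left; about 0.05 N m turns it. It starts between 0 and 0.9
- clamp_foot: round rubber-faced foot (22 mm diameter) under the screw, sprung (1.5 N/mm); origin at the centre of its underside, 65 mm over the bench with the knob fully up, 50 mm when home if nothing is under it. The joint's end under it tops out at 55 mm, so the foot is pushed up about 5 mm (7 N)
- gear_small: bystander, grey steel gear, 56 mm diameter, 28 mm high; origin at the centre of its underside
- coil_tester: bystander, small grey instrument box with a knob and a toggle, 66 x 90 x 73 mm; origin at the centre of its underside
- meter: bystander, black hand-held meter, 116 x 66 x 30 mm, lying flat; origin at the centre of its underside
Not all that is in view belongs to the job. Leave any red look-alike of the part that bears yoke_mid alone.

How it is judged (in metres and radians):
On the way, in this order (a step that is already met when the one before it is completed fails the run):
1. the universal joint lies in the channel, its end against the stop, under the foot (x of yoke_mid in the frame of clamp_fixture between -0.004 and 0.01 m and y of yoke_mid in the frame of clamp_fixture between -0.008 and 0.008 m and z of yoke_mid in the frame of clamp_fixture below 0.042 m and angle between the y axis of yoke_mid and the x axis of clamp_fixture, either way round below 0.14 rad), for 0.2 s.
2. the knob is screwed down home and the foot presses on the joint (value of joint clamp_knob above 8.9 rad and contact force between clamp_foot and u_joint above 2 N), for 0.2 s.
At the end, for the whole second after the job is handed in: The universal joint lies at rest on the bed in the channel, lengthwise within 8 degrees and 8 mm of the centre line, its end within about 6 mm of the stop; the knob is screwed to within about half a radian of home (over 8.9 of 9.42 rad) and the foot presses on the joint with more than 2 N (all of step 1 and all of step 2 and linear speed of u_joint below 0.02 m/s); the robot touches nothing.
It fails at once if a bystander (gear, coil tester, meter) is moved more than 30 mm (distance of any of gear_small, coil_tester, meter from where it was at the start of the episode above 0.03 m).
It also fails if it takes over 72 s, if anything falls off the work surface, if the arm or the gripper's body presses on something with over 40 N, if the wrist force passes 120 N, or if a joint passes its speed limit or range.

## Working session

There is one attempt and no reset: what is moved stays moved. The work goes in short steps, Python scripts to look and compute and a shell command to move; the robot and the scene stay as the last step left them, time stands still between calls to the robot, and variables do not carry over. Pictures are saved under pics/ and viewed, and the job is handed in when it is done.

```bash
mkdir -p pics; ls
python3 - <<'E'
from workcell import arm
import cv2
print(arm.read_state())
for n in("scene","top"):
    c=arm.capture(n); cv2.imwrite(f"pics/{n}0.png",c["color"]); print({k:v for k,v in c.items() if k!="color"})
E
```

```text
pics
{'clock': 0.0, 'joint_pos': array([ 1.58810252e+00,  3.59386825e-01,  1.10403584e-02, -3.17198646e-04,
       -1.22408987e+00, -2.88080197e-01]), 'qvel': array([-4.16063201e-04,  9.32372951e-04,  2.21863411e-04, -1.18189491e-03,
        9.85434764e-05, -1.14305304e-03]), 'joint_torque': array([ 8.25333263e-04, -5.83326173e+01,  2.93431753e+01,  6.93715140e+00,
       -5.81117085e-03,  2.00722639e-05]), 'tcp_pos': array([180.46137101, 649.88250496, 204.06163899]), 'orientation': array([-1.06994904,  1.40515592, -1.40718046]), 'contact_force': array([-0.49203464, -0.37480247, -0.06923447]), 'torque': array([0.01944914, 0.0393983 , 0.01577762]), 'gripper_width': 85.60865363570812}
{'fx': 384.5710419243019, 'fy': 384.5710419243019, 'cx': 260.58659930055984, 'cy': 192.13633179002454, 'k1': 0.021074098818598466, 'rvec': array([ 1.09290067, -2.13890626,  1.22725045]), 'tvec': array([ 428.92467896,  261.62929659, 1662.83987945])}
{'fx': 418.53562253267967, 'fy': 418.53562253267967, 'cx': 260.53766989604424, 'cy': 193.63097684365468, 'k1': 0.012683822326588462, 'rvec': array([ 2.09719374, -2.12649825,  0.22715019]), 'tvec': array([ 185.91020304,  524.07031064, 1572.64862447])}
```

View pics/scene0.png

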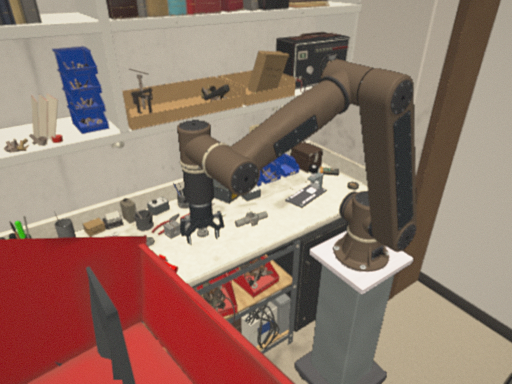

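View pics/top0.png

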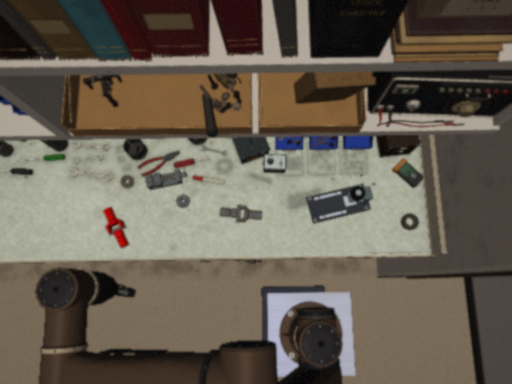

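```bash
cat > h.py <<'E'
import cv2, numpy as np
from workcell import arm
def load(c):
    K=np.array([[c["fx"],0,c["cx"]],[0,c["fy"],c["cy"]],[0,0,1]]); D=np.array([c["k1"],0,0,0,0])
    return K,D,np.array(c["rvec"]),np.array(c["tvec"])
def proj(c,P):
    K,D,r,t=load(c); return cv2.projectPoints(np.array(P,float).reshape(-1,1,3),r,t,K,D)[0].reshape(-1,2)
def back(c,uv,z):
    K,D,r,t=load(c); R=cv2.Rodrigues(r)[0]
    n=cv2.undistortPoints(np.array(uv,float).reshape(-1,1,2),K,D).reshape(-1,2)
    o=-R.T@t; out=[]
    zs=np.broadcast_to(z,len(n))
    for p,zz in zip(n,zs):
        d=R.T@np.array([p[0],p[1],1]); out.append(o+d*(zz-o[2])/d[2])
    return np.array(out)
def crop(c,u0,v0,w,h,s,name):
    im=c["color"][v0:v0+h,u0:u0+w]; im=cv2.resize(im,None,fx=s,fy=s,interpolation=cv2.INTER_CUBIC)
    for u in range((u0+9)//10*10,u0+w,10):
        cv2.line(im,((u-u0)*s,0),((u-u0)*s,6 if u%50 else 14),(0,255,255),1)
        if u%20==0: cv2.putText(im,str(u),((u-u0)*s+1,24),0,.35,(0,0,255),1)
    for v in range((v0+9)//10*10,v0+h,10):
        cv2.line(im,(0,(v-v0)*s),(6,(v-v0)*s),(0,255,255),1)
        if v%20==0: cv2.putText(im,str(v),(8,(v-v0)*s+4),0,.35,(0,0,255),1)
    cv2.imwrite("pics/"+name,im)
E
python3 - <<'E'
from h import *
c=arm.capture("top"); crop(c,210,180,80,60,10,"t_joint.png"); crop(c,295,170,90,65,8,"t_fix.png")
s=arm.capture("scene"); crop(s,225,160,110,80,7,"s_a.png")
for n,cc in(("top",c),("scene",s)):
  print(n,proj(cc,[[400,0,0],[500,0,0],[500,200,0],[180,650,205]]))
print(back(c,[[241,214],[338,205],[357,193],[116,228],[182,201],[127,182],[165,180],[275,163],[407,173],[410,222]],0).round())
E
```

```text
top [[306.10124581 227.23562196]
 [305.17750816 202.41020389]
 [255.26405865 203.08056414]
 [121.55614173 287.21334292]]
scene [[298.80960137 211.03567539]
 [286.18090671 202.41960725]
 [254.99252873 214.82221554]
 [203.59985272 249.51054992]]
[[ 457.  257.    0.]
 [ 488. -131.    0.]
 [ 536. -210.    0.]
 [ 408.  751.    0.]
 [ 513.  493.    0.]
 [ 594.  717.    0.]
 [ 600.  564.    0.]
 [ 666.  117.    0.]
 [ 616. -418.    0.]
 [ 415. -412.    0.]]
```

View pics/t_joint.png

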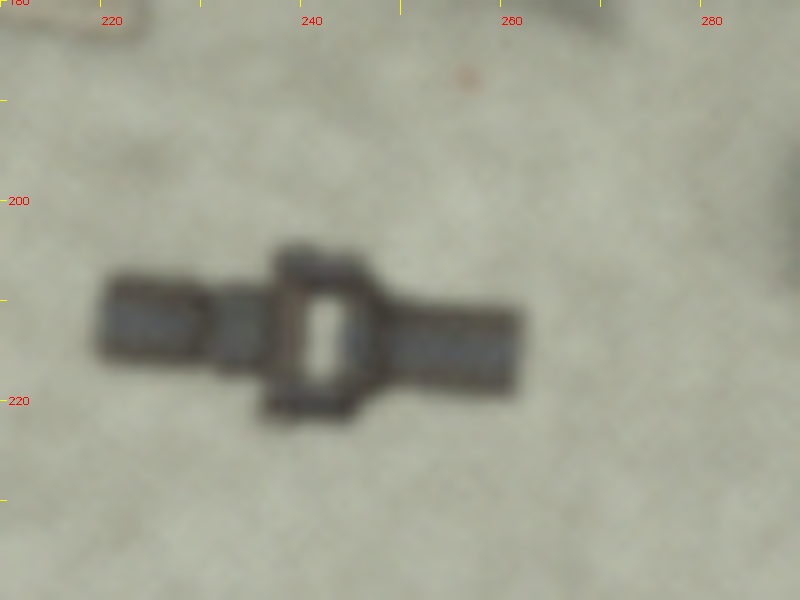

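View pics/t_fix.png

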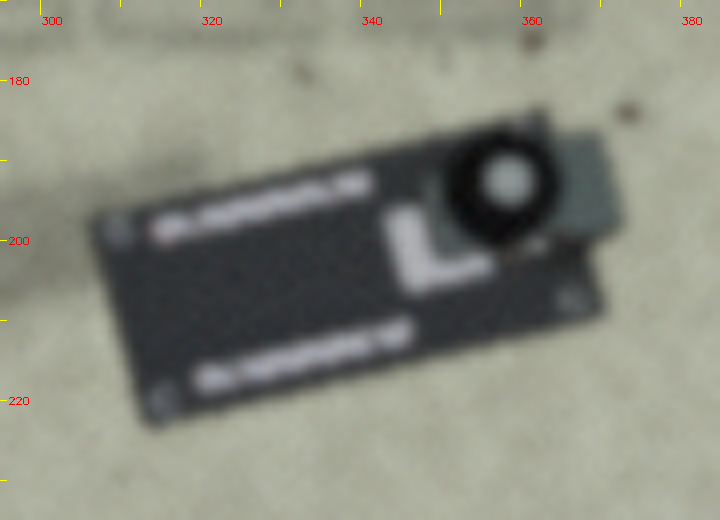

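View pics/s_a.png

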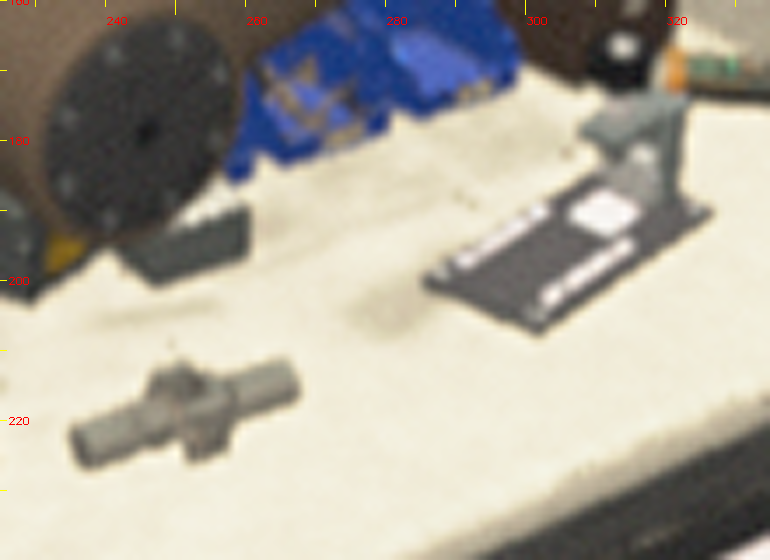

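```bash
cat > fit.py <<'E'
from h import *
from scipy.optimize import least_squares
def T(p,P): 
    P=np.array(P,float); c,s=np.cos(p[2]),np.sin(p[2])
    return np.c_[p[0]+c*P[:,0]-s*P[:,1],p[1]+s*P[:,0]+c*P[:,1],P[:,2]]
def fit(obs,p0):
    # obs list of (cam, local pts, pixels)
    f=lambda p: np.concatenate([(proj(c,T(p,P))-np.array(uv)).ravel() for c,P,uv in obs])
    r=least_squares(f,p0,loss="soft_l1"); return r.x,f(r.x).reshape(-1,2)
E
python3 - <<'E'
from fit import *
c=arm.capture("top"); s=arm.capture("scene")
FP=[[-105,55,10],[-105,-55,10],[135,-55,10],[135,55,10]]
pix=[[306.8,197],[313.5,223.3],[370.5,209.3]]
sp=[[286,199.5],[301,207.5],[325,190]]
p,r=fit([(c,FP[:3],pix)],[480,-131,-1.4]); print("top only",p.round(3),r.round(2).tolist())
p2,r=fit([(s,FP[:3],sp)],[480,-131,-1.4]); print("scene only",p2.round(3),r.round(2).tolist())
p3,r=fit([(c,FP[:3]+[[62.5,0,158]],pix+[[356.5,193]])],p); print("top+knob",p3.round(3),r.round(2).tolist())
# joint : local +y barrel. ends, corners
J=[[-18,-82,26],[18,-82,26],[-18,82,26],[18,82,26]]
# local +x = right of +y
JT=[[0,-82,26],[0,82,26],[31,2.5,40],[-31,2.5,40]]
jp=[[220.2,212],[262,215.2]]
q,r=fit([(c,JT[:2],jp)],[457,257,3.1]); print("joint",q.round(3),r.round(2).tolist())
js=[[235.5,223.5],[265.5,213.7]]
q2,r=fit([(s,JT[:2],js)],[457,257,3.1]); print("joint scene",q2.round(3),r.round(2).tolist())
im=c["color"].copy(); S=8
im=cv2.resize(im,None,fx=S,fy=S,interpolation=cv2.INTER_CUBIC)
def draw(p,P,col,cam=c,closed=True):
    u=((proj(cam,T(p,P))+.5)*S-.5).round().astype(int); cv2.polylines(im,[u],closed,col,1)
draw(p,FP,(0,255,0)); 
for sg in(1,-1): draw(p,[[-75,sg*34,17],[35,sg*34,17]],(0,255,255),closed=False)
a=np.linspace(0,6.28,40); 
for zz in(158,128): draw(p,np.c_[62.5+25*np.cos(a),25*np.sin(a),0*a+zz],(255,0,255))
draw(p,[[42,-20,98],[42,20,98],[100,20,98],[100,-20,98]],(255,128,0))
cv2.imwrite("pics/ov_f.png",im[170*S:235*S,295*S:385*S])
draw(q,[[-18,-82,26],[18,-82,26],[18,82,26],[-18,82,26]],(0,255,0)); draw(q,[[-31,-15,40],[31,-15,40],[31,20,40],[-31,20,40]],(0,255,255))
cv2.imwrite("pics/ov_j.png",im[185*S:240*S,205*S:275*S])
R=cv2.Rodrigues(arm.read_state()["orientation"])[0]; print(R.round(3))
E
```

```text
top only [ 490.341 -117.939   -1.347] [[-0.7, -0.16], [-0.21, 0.12], [1.23, 0.01]]
scene only [ 486.44  -109.411   -1.315] [[-2.23, 0.57], [0.31, -0.07], [0.83, -0.77]]
top+knob [ 489.82  -115.326   -1.346] [[-1.36, 0.02], [-0.83, 0.3], [0.59, 0.09], [1.68, -0.45]]
joint [453.847 255.842   3.051] [[0.06, 0.01], [-0.06, -0.0]]
joint scene [454.677 256.912   3.047] [[0.01, -0.01], [-0.01, 0.01]]
[[-0.268 -0.     0.964]
 [-0.964 -0.001 -0.268]
 [ 0.001 -1.     0.   ]]
```

View pics/ov_f.png

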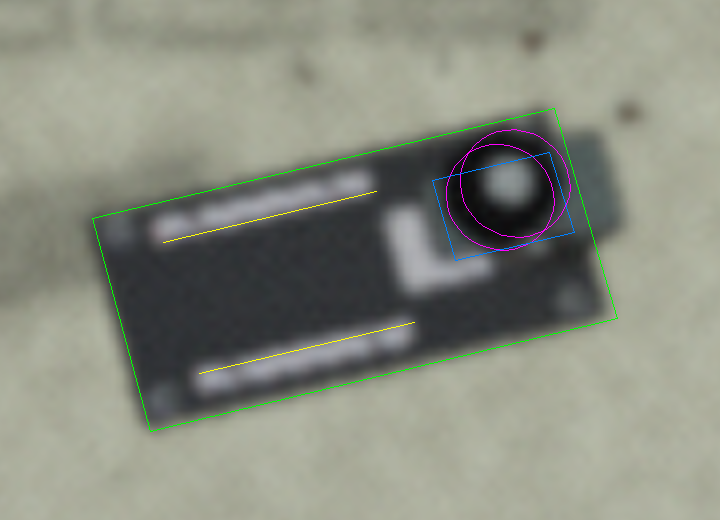

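View pics/ov_j.png

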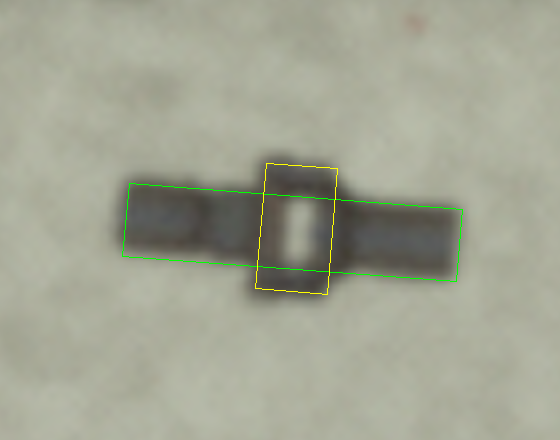

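Run:
```python
from fit import *
c=arm.capture("top"); s=arm.capture("scene")
h=np.array([.45,.45])
L=[[-105,55,10],[-105,-55,10],[62.5,0,142],[-20,38,17],[-20,-38,17]]
pix=np.array([[306.8,197],[313.5,223.3],[357.85,193.15],[327.6,195.75],[333,214.9]])-h
p,r=fit([(c,L,pix)],[480,-131,-1.4]); print("top",p.round(3),r.round(2).tolist())
sp=np.array([[285.5,199.5],[301,207.5]])-h
p2,r=fit([(c,L,pix),(s,L[:2],sp)],[480,-131,-1.4]); print("both",p2.round(3),r.round(2).tolist())
JT=[[0,-82,26],[0,82,26]]
jp=np.array([[220.2,212],[262,215.2]])-h
js=np.array([[235.5,223.5],[265.5,213.7]])-h
q,r=fit([(c,JT,jp)],[457,257,3.1]); print("joint",q.round(3),r.round(2).tolist())
q2,r=fit([(s,JT,js)],[457,257,3.1]); print("joint scene",q2.round(3),r.round(2).tolist())
S=8
im=cv2.resize(c["color"],None,fx=S,fy=S,interpolation=cv2.INTER_CUBIC)
im2=cv2.resize(s["color"],None,fx=S,fy=S,interpolation=cv2.INTER_CUBIC)
def draw(p,P,col,closed=True):
  for cam,i in((c,im),(s,im2)):
    u=((proj(cam,T(p,P))+.5)*S-.5).round().astype(int); cv2.polylines(i,[u],closed,col,1)
draw(p,[[-105,55,10],[-105,-55,10],[135,-55,10],[135,55,10]],(0,255,0))
for sg in(1,-1): draw(p,[[-75,sg*34,17],[35,sg*34,17]],(0,255,255),closed=False)
a=np.linspace(0,6.28,40)
for zz in(158,128): draw(p,np.c_[62.5+25*np.cos(a),25*np.sin(a),0*a+zz],(255,0,255))
draw(p,[[42,-20,98],[42,20,98],[100,20,98],[100,-20,98]],(255,128,0))
draw(q,[[-18,-82,26],[18,-82,26],[18,82,26],[-18,82,26]],(0,255,0)); draw(q,[[-31,-15,40],[31,-15,40],[31,20,40],[-31,20,40]],(0,255,255))
o=np.vstack([im[170*S:235*S,295*S:385*S]])
cv2.imwrite("pics/ov_f2.png",o)
cv2.imwrite("pics/ov_s2.png",cv2.resize(im2[160*S:235*S,230*S:330*S],None,fx=1,fy=1))
n=(q[0]+31*np.sin(q[2]),q[1]-31*np.cos(q[2])); print("neck",n)
```

```text
top [ 491.629 -116.358   -1.346] [[-0.67, 0.01], [-0.15, 0.28], [0.03, 0.3], [0.47, 0.03], [0.26, -0.79]]
both [ 491.214 -116.422   -1.348] [[-0.64, 0.07], [-0.16, 0.34], [0.06, 0.43], [0.5, 0.12], [0.26, -0.69], [-1.13, -0.14], [0.41, -0.57]]
joint [455.658 257.598   3.051] [[0.06, 0.01], [-0.06, -0.0]]
joint scene [459.007 256.513   3.047] [[0.03, -0.03], [-0.03, 0.03]]
neck (np.float64(458.4771342883433), np.float64(288.4696083509486))
```

View pics/ov_f2.png

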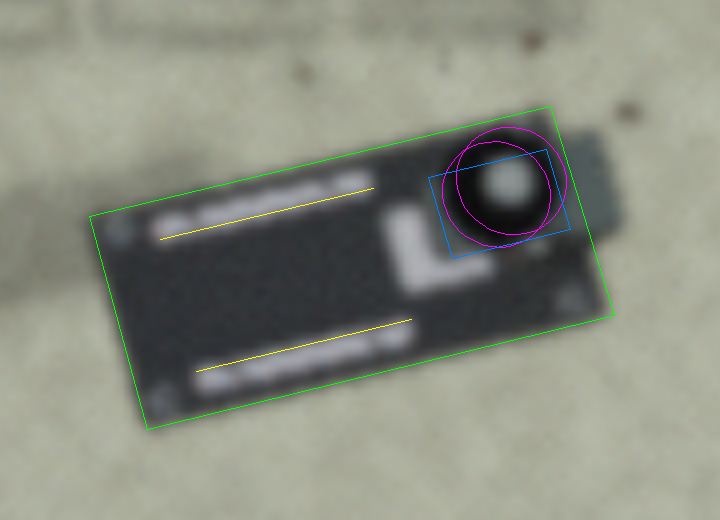

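View pics/ov_s2.png

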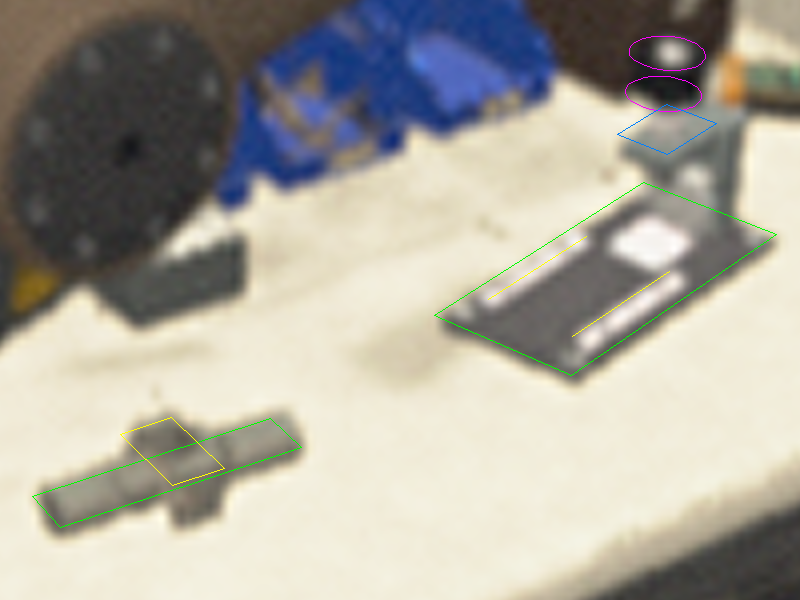

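Candidates for the joint (top picture): the grey one at (241,214), the red look-alike at (116,228) and the grey vise-like block at (165,180). I choose the grey one: in the crop the round end and neck are on the left, the pin and ears are at 237-247, and the barrel is on the right. The fixture's plate corners are at (306,197) and (313,223), and the knob is at (357,193).

Next I move over the neck.

```bash
python3 -m pendant '[[27.9,-36.2,-6,0,0,-0.139],[27.9,-36.2,-6,0,0,-0.139],[27.9,-36.2,-6,0,0,-0.139],[27.9,-36.2,-6,0,0,-0.139],[27.9,-36.2,-6,0,0,-0.139],[27.9,-36.2,-6,0,0,-0.139],[27.9,-36.2,-6,0,0,-0.139],[27.9,-36.2,-6,0,0,-0.139],[27.9,-36.2,-6,0,0,-0.139],[27.9,-36.2,-6,0,0,-0.139]]' 1 60
python3 - <<'E'
from fit import *
st=arm.read_state(); print(st["tcp_pos"],st["joint_pos"].round(3),cv2.Rodrigues(st["orientation"])[0].round(3).tolist())
c=arm.capture("top"); crop(c,190,170,120,90,6,"t1.png"); s=arm.capture("scene"); crop(s,215,140,120,90,6,"s1.png")
E
```

```text
clock: 1.65
tcp_pos: [460.4, 287.2, 145.1]
orientation: [-0.103, -2.174, 2.173]
contact_force: [-0.1, 0.2, -0.2]
gripper_width: 85.2
[460.40705709 287.2307162  145.14096148] [ 0.919  0.19  -0.366  0.    -1.014 -1.013] [[-0.996, 0.0, -0.094], [0.094, 0.001, -0.996], [-0.0, -1.0, -0.001]]
```

View pics/t1.png

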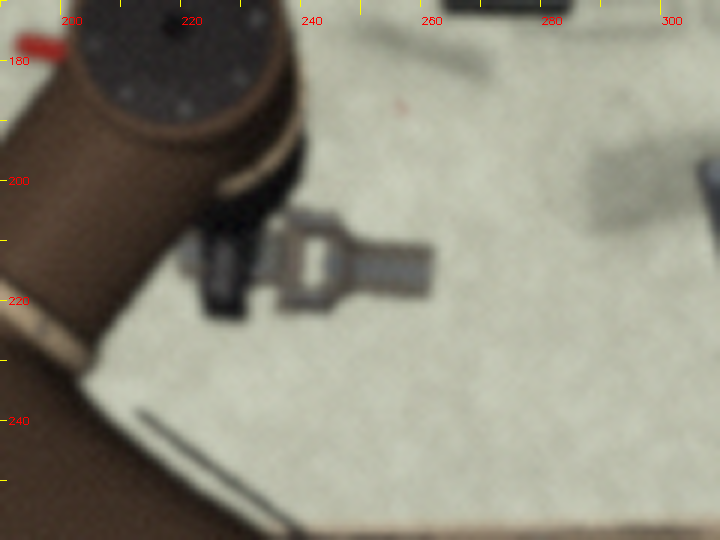

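View pics/s1.png

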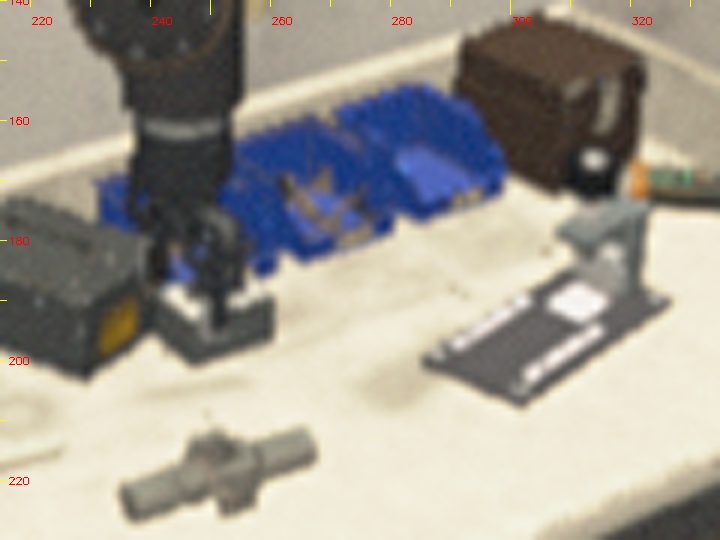

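```bash
python3 -m pendant '[[-0.5,1,-20,0,0,0],[-0.5,0.7,-20,0,0,0],[0,0,-20,0,0,0],[0,0,-20,0,0,0],[0,0,-18,0,0,0],[0,0,-15,0,0,0],[0,0,-12,0,0,0],[0,0,-8,0,0,0],[0,0,-4.5,0,0,0],[0,0,0,0,0,0]]' 1 60
python3 - <<'E'
from fit import *
c=arm.capture("top"); crop(c,190,180,90,60,8,"t2.png"); s=arm.capture("scene"); crop(s,215,170,80,60,10,"s2.png")
E
```

```text
clock: 3.0
tcp_pos: [458.6, 290.1, 7.4]
orientation: [-0.098, -2.175, 2.176]
contact_force: [-1.0, 0.2, 0.2]
gripper_width: 85.5
```

View pics/t2.png

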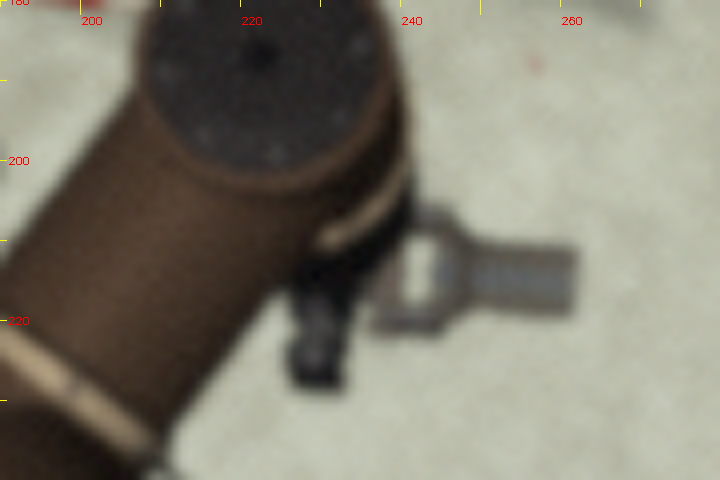

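View pics/s2.png

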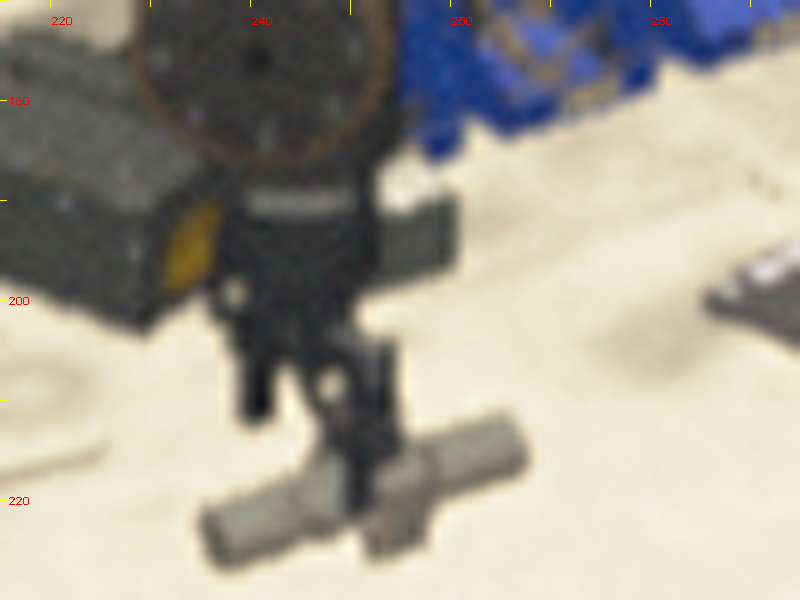

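Run:
```python
from fit import *
c=arm.capture("top"); s=arm.capture("scene")
print(proj(c,[[459.3,288.4,26],[459,290,26],[424,293,30],[424,282,30],[424,304,30],[424,293,60]]).round(1))
print(proj(s,[[459.3,288.4,26],[424,293,30],[424,282,30],[424,304,30],[424,293,60]]).round(1))
```

```text
[[232.8 212.3]
 [232.4 212.4]
 [231.5 221.1]
 [234.4 221.1]
 [228.7 221.2]
 [231.  220. ]]
[[244.8 220.2]
 [248.2 223.4]
 [250.2 222.6]
 [246.3 224.2]
 [248.2 218.1]]
```

Run:
```python
from fit import *
c=arm.capture("top"); 
im=c["color"]; c=dict(c); c["color"]=np.clip(im.astype(float)**0.6*9.5,0,255).astype(np.uint8)
crop(c,215,200,45,34,16,"t3.png")
s=dict(arm.capture("scene")); s["color"]=np.clip(s["color"].astype(float)**0.6*9.,0,255).astype(np.uint8); crop(s,228,190,50,37,16,"s3.png")
```

```text
(no output)
```

View pics/t3.png

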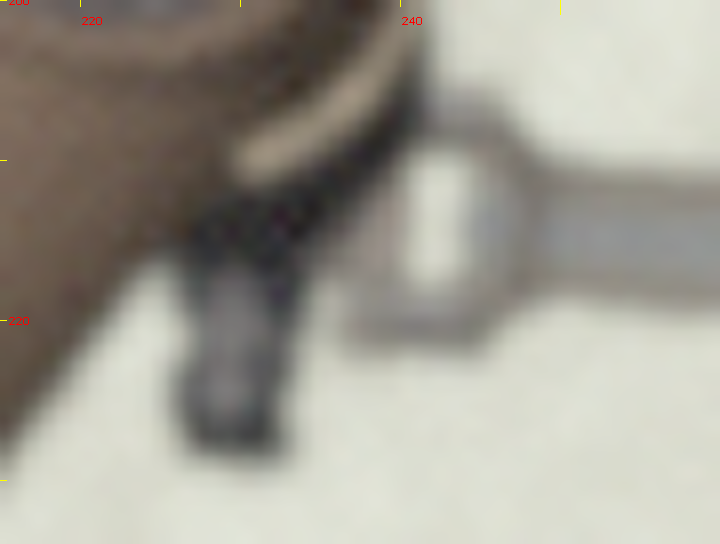

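View pics/s3.png

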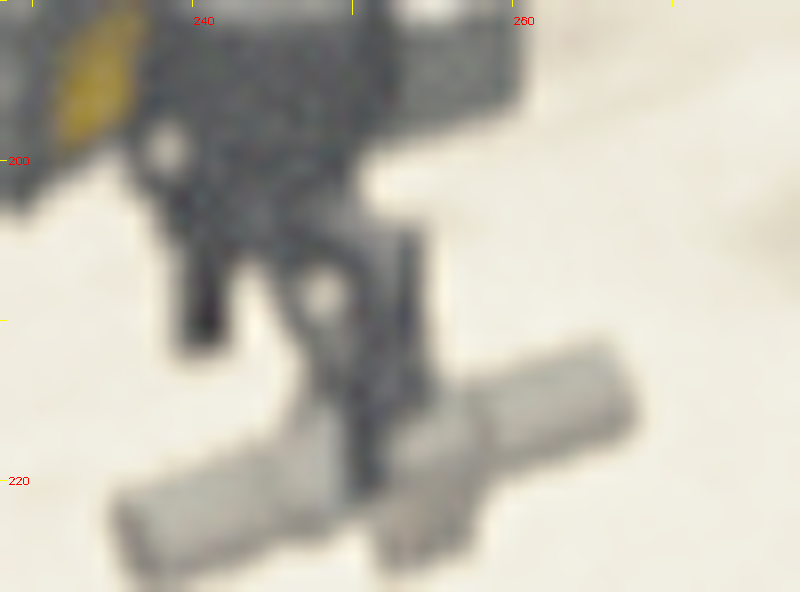

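Run:
```python
from fit import *
c=arm.capture("top"); s=arm.capture("scene")
S=16
a=cv2.resize(c["color"],None,fx=S,fy=S,interpolation=cv2.INTER_CUBIC); b=cv2.resize(s["color"],None,fx=S,fy=S,interpolation=cv2.INTER_CUBIC)
a=np.clip(a.astype(float)**0.6*9.5,0,255).astype(np.uint8); b=np.clip(b.astype(float)**0.6*9,0,255).astype(np.uint8)
t=arm.read_state(); R=cv2.Rodrigues(t["orientation"])[0]; o=t["tcp_pos"]
def draw(P,col):
  for cam,i in((c,a),(s,b)):
    u=((proj(cam,P)+.5)*S-.5).round().astype(int); cv2.polylines(i,[u],True,col,1)
for sg,col in((1,(0,0,255)),(-1,(0,255,0))):
  # pad inner face : tool x=sg*42.5, z +-11, y from -13 to -50
  draw([o+R@np.array([sg*42.5,y,z]) for y,z in((-13,-11),(-13,11),(-51,11),(-51,-11))],col)
  draw([o+R@np.array([sg*57,y,z]) for y,z in((-13,-11),(-13,11),(-51,11),(-51,-11))],(255,0,0))
draw([o-5*R[:,1],o+5*R[:,1]],(255,0,255))
q=[456.5,257.5,3.051]
P=T(q,[[-18,-82,26],[18,-82,26],[18,82,26],[-18,82,26]]); draw(P,(0,255,255))
P=T(q,[[-35,-10,26],[35,-10,26]]); draw(P,(0,255,255)); P=T(q,[[-18,-31,26],[18,-31,26]]); draw(P,(0,255,255))
cv2.imwrite("pics/t4.png",a[200*S:234*S,215*S:260*S]); cv2.imwrite("pics/s4.png",b[190*S:227*S,228*S:278*S])
```

```text
(no output)
```

View pics/t4.png

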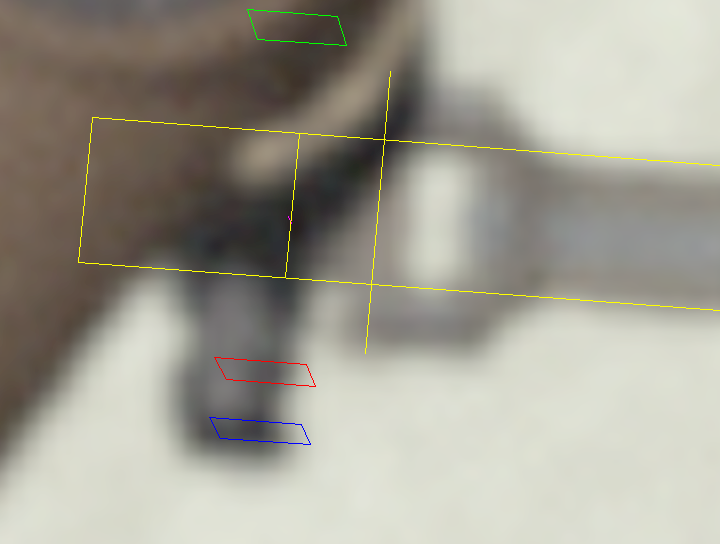

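View pics/s4.png

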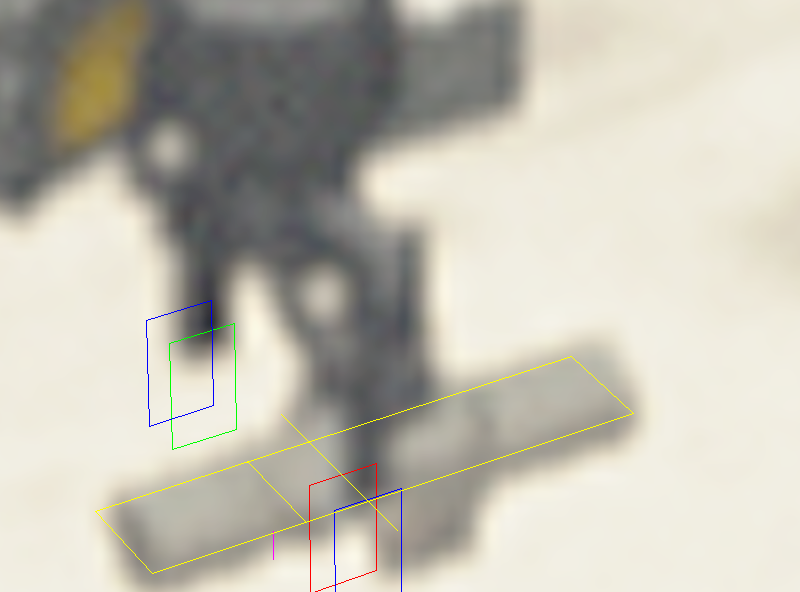

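```bash
python3 -m pendant '[[0,0,0,0,0,0],[0,0,0,0,0,0],[0,0,0,0,0,0],[0,0,0,0,0,0],[0,0,0,0,0,0],[0,0,0,0,0,0],[0,0,0,0,0,0],[0,0,0,0,0,0],[0,0,0,0,0,0],[0,0,0,0,0,0]]' 0 20
python3 - <<'E'
from fit import *
c=dict(arm.capture("top")); s=dict(arm.capture("scene"))
for k in(c,s): k["color"]=np.clip(k["color"].astype(float)**0.6*9.2,0,255).astype(np.uint8)
crop(c,210,195,55,40,14,"t5.png"); crop(s,225,180,55,44,13,"s5.png")
E
```

```text
clock: 4.65
tcp_pos: [458.7, 290.2, 7.6]
orientation: [-0.098, -2.176, 2.175]
contact_force: [1.6, -0.5, 1.1]
gripper_width: 31.3
```

View pics/t5.png

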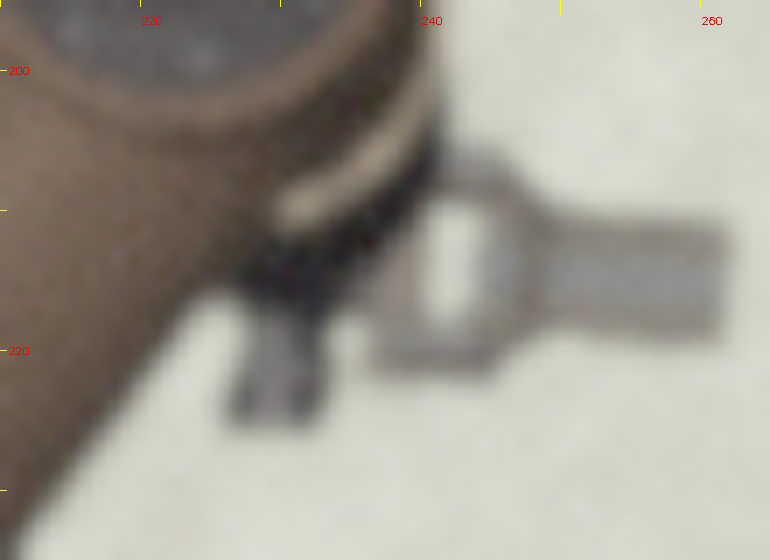

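View pics/s5.png

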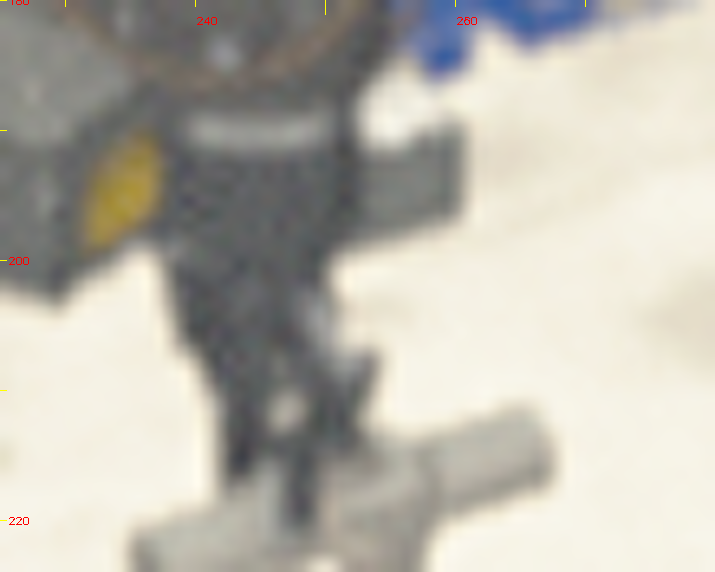

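Run:
```python
from fit import *
im=cv2.imread("pics/scene0.png"); S=10
b=cv2.resize(im,None,fx=S,fy=S,interpolation=cv2.INTER_CUBIC); b=np.clip(b.astype(float)**0.6*9,0,255).astype(np.uint8)
s=arm.capture("scene")
R=np.array([[-0.268,0,.964],[-.964,-.001,-.268],[.001,-1,0]]); o=np.array([180.5,649.9,204])
def draw(P,col):
    u=((proj(s,P)+.5)*S-.5).round().astype(int); cv2.polylines(b,[u],True,col,1)
for sg,col in((1,(0,0,255)),(-1,(0,255,0))):
  draw([o+R@np.array([sg*42.5,y,z]) for y,z in((-13,-11),(-13,11),(-51,11),(-51,-11))],col)
  draw([o+R@np.array([sg*57,y,z]) for y,z in((-13,-11),(-13,11),(-51,11),(-51,-11))],(255,0,0))
draw([o-5*R[:,1],o+5*R[:,1]],(255,0,255))
cv2.imwrite("pics/g0.png",b[200*S:258*S,165*S:240*S])
c=arm.capture("top"); im=cv2.imread("pics/top0.png"); b=cv2.resize(im,None,fx=S,fy=S,interpolation=cv2.INTER_CUBIC); s=c
for sg,col in((1,(0,0,255)),(-1,(0,255,0))):
  draw([o+R@np.array([sg*42.5,y,z]) for y,z in((-13,-11),(-13,11),(-51,11),(-51,-11))],col)
  draw([o+R@np.array([sg*57,y,z]) for y,z in((-13,-11),(-13,11),(-51,11),(-51,-11))],(255,0,0))
cv2.imwrite("pics/g1.png",b[255*S:315*S,90*S:150*S])
```

```text
(no output)
```

View pics/g0.png

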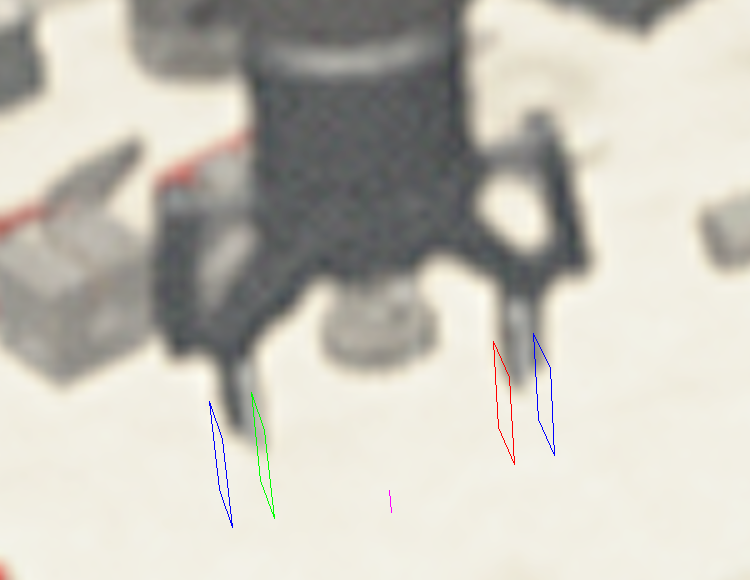

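View pics/g1.png

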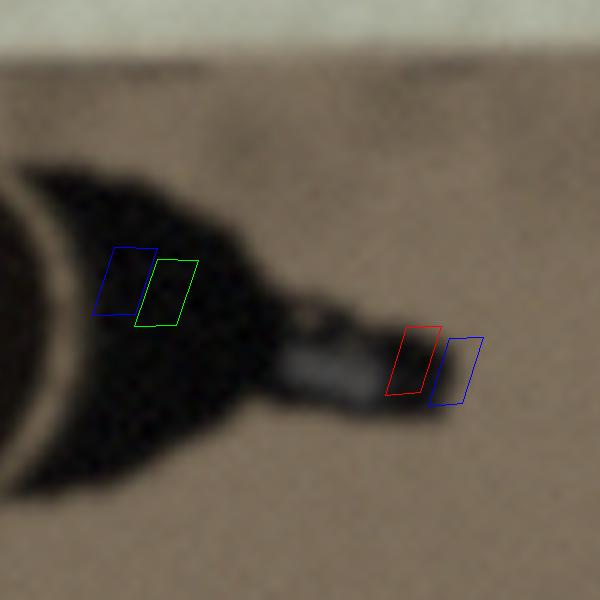

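Run:
```python
from fit import *
s=arm.capture("scene"); c=arm.capture("top")
R=np.array([[-0.268,0,.964],[-.964,-.001,-.268],[.001,-1,0]]); o=np.array([180.5,649.9,204])
for dz in(0,20,30,40): 
  P=[o+R@np.array([sg*48,-13,0])+[0,0,dz] for sg in(-1,1)]
  print(dz,proj(s,P).round(1).tolist(),"obs 189.5,243 216.5,238 |", proj(c,[o+R@np.array([57,-40,0])+[0,0,dz],o+R@np.array([57,-13,0])+[0,0,dz]]).round(1).tolist())
# now: pads at z
for z in (10,20,30,40): print(z,proj(s,[[439,292,z],[441,292,z]]).round(1).tolist())
```

```text
0 [[189.7, 249.7], [216.7, 243.8]] obs 189.5,243 216.5,238 | [[134.4, 291.7], [136.8, 291.5]]
20 [[189.2, 245.2], [216.4, 239.3]] obs 189.5,243 216.5,238 | [[132.6, 291.8], [135.0, 291.7]]
30 [[188.9, 242.8], [216.3, 237.0]] obs 189.5,243 216.5,238 | [[131.6, 291.9], [134.1, 291.7]]
40 [[188.7, 240.5], [216.1, 234.7]] obs 189.5,243 216.5,238 | [[130.7, 292.0], [133.2, 291.8]]
10 [[246.6, 225.3], [246.4, 225.1]]
20 [[246.6, 223.6], [246.3, 223.4]]
30 [[246.6, 221.8], [246.3, 221.6]]
40 [[246.6, 220.1], [246.3, 219.9]]
```

The grip stopped at 31 mm rather than 36. In both pictures the fingertips sit about 30 mm higher than the reported TCP implies (scene tip at v 220 instead of 225). So the pads are only on the rounded top of the neck. I'll open, go lower and regrip.

```bash
python3 -m pendant '[[0,0,0,0,0,0],[0,0,0,0,0,0],[0,0,0,0,0,0],[0,0,0,0,0,0],[0,0,0,0,0,0],[0,0,-5,0,0,0],[0,0,-5,0,0,0],[0,0,-5,0,0,0],[0,0,-5,0,0,0],[0,0,0,0,0,0]]' 1 20
python3 - <<'E'
from fit import *
s=dict(arm.capture("scene"))
for k in(s,): k["color"]=np.clip(k["color"].astype(float)**0.6*9.2,0,255).astype(np.uint8)
crop(s,225,180,55,44,13,"s6.png")
E
```

```text
clock: 6.2
tcp_pos: [458.3, 289.7, -13.1]
orientation: [-0.097, -2.174, 2.176]
contact_force: [-0.3, -0.0, 0.7]
gripper_width: 85.2
```

View pics/s6.png

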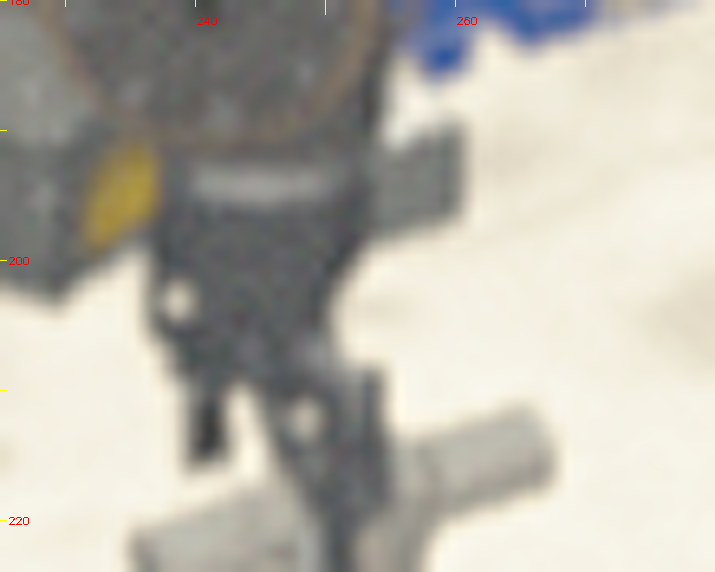

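```bash
python3 -m pendant '[[0,0,-2,0,0,0],[0,0,0,0,0,0],[0,0,0,0,0,0],[0,0,0,0,0,0],[0,0,0,0,0,0],[0,0,0,0,0,0],[0,0,0,0,0,0],[0,0,0,0,0,0],[0,0,0,0,0,0],[0,0,0,0,0,0]]' 0.3 20
python3 -c "
from workcell import arm
print(arm.read_state())"
```

```text
clock: 7.5
tcp_pos: [458.7, 290.2, -14.4]
orientation: [-0.098, -2.176, 2.175]
contact_force: [0.3, 0.2, 3.8]
gripper_width: 35.2
{'clock': 7.5, 'joint_pos': array([ 9.25336091e-01,  3.89563433e-01, -5.35040916e-01,  4.87580379e-05,
       -6.45906976e-01, -1.01531353e+00]), 'qvel': array([ 0.00163243,  0.00163747,  0.00037758,  0.00023303, -0.0005049 ,
        0.00101115]), 'joint_torque': array([-2.06888351e-01, -4.83263683e+01,  1.77846873e+01,  4.15071979e+00,
        3.58564546e-02,  4.16041142e-02]), 'tcp_pos': array([458.67288814, 290.22031993, -14.39942885]), 'orientation': array([-0.09809683, -2.17570486,  2.17522891]), 'contact_force': array([0.27505543, 0.23654569, 3.77211964]), 'torque': array([ 0.03633345,  0.09984571, -0.06257437]), 'gripper_width': 35.15026272076629}
```

```bash
python3 -m pendant '[[0,0,0,0,0,0],[0,0,0,0,0,0],[0,0,0,0,0,0],[0,0,0,0,0,0],[0,0,1,0,0,0],[0,0,3,0,0,0],[0,0,10,0,0,0],[0,0,16,0,0,0],[0,0,20,0,0,0],[0,0,10,0,0,0]]' 0 100
python3 - <<'E'
from fit import *
st=arm.read_state(); print(st["contact_force"],st["torque"])
c=dict(arm.capture("top")); s=dict(arm.capture("scene"))
for k in(c,s): k["color"]=np.clip(k["color"].astype(float)**0.6*9.2,0,255).astype(np.uint8)
crop(c,200,185,75,55,10,"t7.png"); crop(s,220,170,65,50,12,"s7.png")
E
```

```text
clock: 8.75
tcp_pos: [459.0, 290.6, 47.4]
orientation: [-0.099, -2.178, 2.174]
contact_force: [-0.7, 0.6, -6.8]
gripper_width: 33.8
[-0.70201875  0.61740032 -6.76543478] [ 0.29558034 -0.05322078  0.04850934]
```

View pics/t7.png

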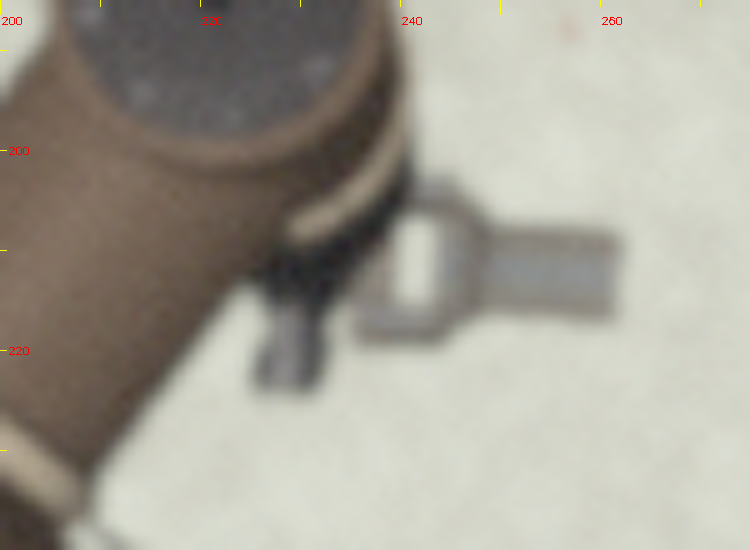

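View pics/s7.png

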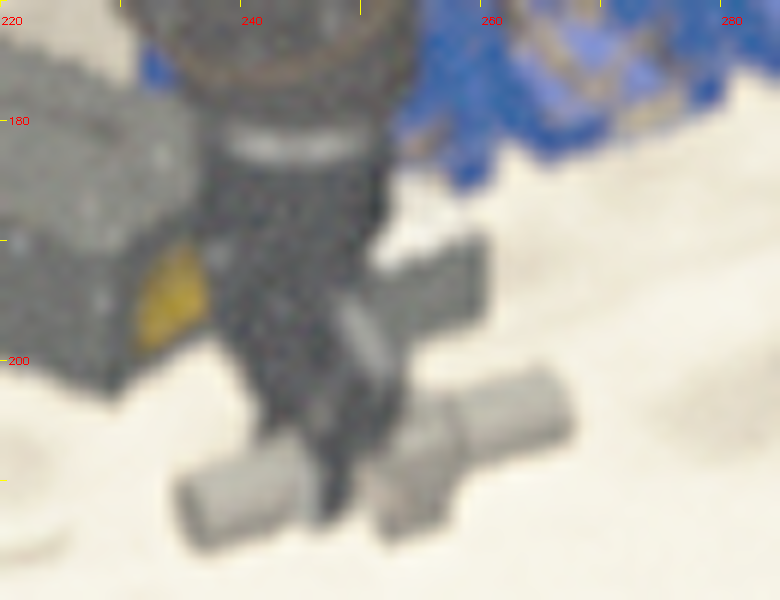

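```bash
python3 -m pendant '[[1.2,-31.6,10,0,0,0.032],[1.2,-31.6,5,0,0,0.032],[1.2,-31.6,0,0,0,0.032],[1.2,-31.6,0,0,0,0.032],[1.2,-31.6,0,0,0,0.032],[1.2,-31.6,0,0,0,0.032],[1.2,-31.6,0,0,0,0.032],[1.2,-31.6,0,0,0,0.032],[1.2,-31.6,0,0,0,0.031],[1.2,-31.6,0,0,0,0.031]]' 0 100
python3 -m pendant '[[0,0,0,0,0,0],[0,0,0,0,0,0],[0,0,0,0,0,0],[0,0,0,0,0,0],[0,0,0,0,0,0],[0,0,-4,0,0,0],[0,0,-6,0,0,0],[0,0,-8,0,0,0],[0,0,-8,0,0,0],[0,0,-4,0,0,0]]' 0 100
python3 - <<'E'
from fit import *
st=arm.read_state(); print(st["tcp_pos"],st["contact_force"],st["torque"],st["joint_pos"].round(2),cv2.Rodrigues(st["orientation"])[0][:,0])
c=dict(arm.capture("top")); s=dict(arm.capture("scene"))
for k in(c,s): k["color"]=np.clip(k["color"].astype(float)**0.6*9.2,0,255).astype(np.uint8)
crop(c,285,165,95,70,8,"t8.png"); crop(s,260,150,75,56,10,"s8.png")
E
```

```text
clock: 10.1
tcp_pos: [469.9, -27.0, 60.0]
orientation: [-0.243, 2.101, -2.101]
contact_force: [-0.3, 0.3, -6.9]
gripper_width: 33.5
clock: 11.35
tcp_pos: [470.2, -26.1, 29.7]
orientation: [-0.242, 2.101, -2.102]
contact_force: [0.4, 0.4, -6.3]
gripper_width: 33.4
[470.15686153 -26.08980212  29.68212996] [ 0.44311692  0.35280398 -6.29327535] [0.24660969 0.05871062 0.03531727] [ 0.36  0.22 -0.65 -0.   -0.7  -0.14] [-0.97415901 -0.22586021  0.00117776]
```

View pics/t8.png

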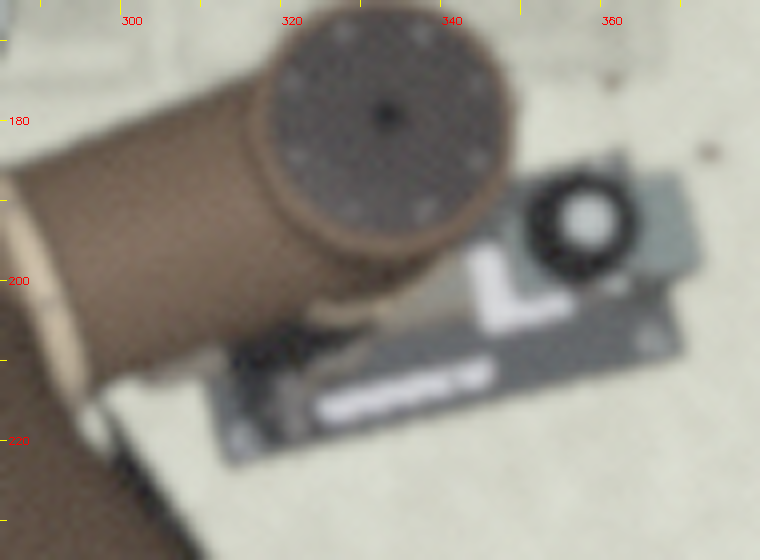

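View pics/s8.png

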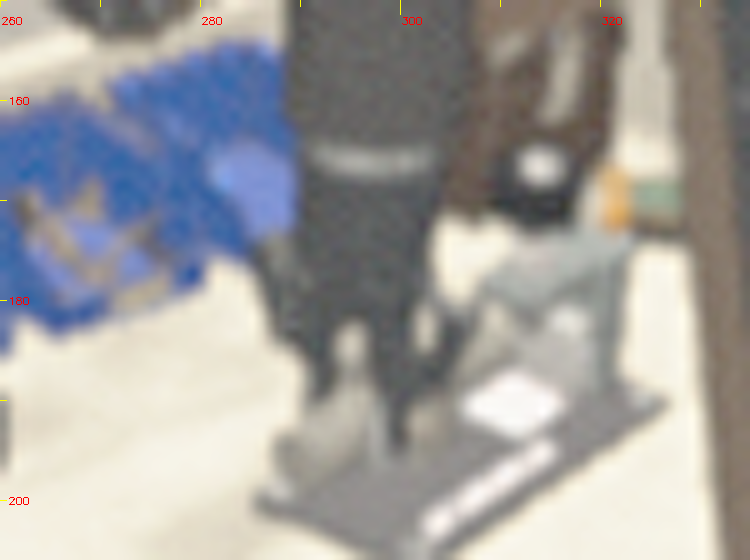

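Run:
```python
from fit import *
c=arm.capture("top"); s=arm.capture("scene")
S=12
def enl(k): 
  a=cv2.resize(k["color"],None,fx=S,fy=S,interpolation=cv2.INTER_CUBIC); return np.clip(a.astype(float)**0.6*9.5,0,255).astype(np.uint8)
a,b=enl(c),enl(s)
def draw(P,col,cl=True):
  for cam,i in((c,a),(s,b)):
    u=((proj(cam,P)+.5)*S-.5).round().astype(int); cv2.polylines(i,[u],cl,col,1)
q=[477.6,-58.0,-2.913]
draw(T(q,[[-18,-82,70],[18,-82,70],[18,82,70],[-18,82,70]]),(0,255,255))
draw(T(q,[[-31,-15,70],[31,-15,70],[31,20,70],[-31,20,70]]),(0,0,255))
p=[491.5,-116.4,-1.346]
draw(T(p,[[-105,55,10],[-105,-55,10],[135,-55,10],[135,55,10]]),(0,255,0))
for sg in(1,-1): draw(T(p,[[-75,sg*34,17],[35,sg*34,17]]),(255,255,0),False)
cv2.imwrite("pics/t9.png",a[180*S:230*S,305*S:370*S]); cv2.imwrite("pics/s9.png",b[165*S:210*S,270*S:335*S])
```

```text
(no output)
```

View pics/t9.png

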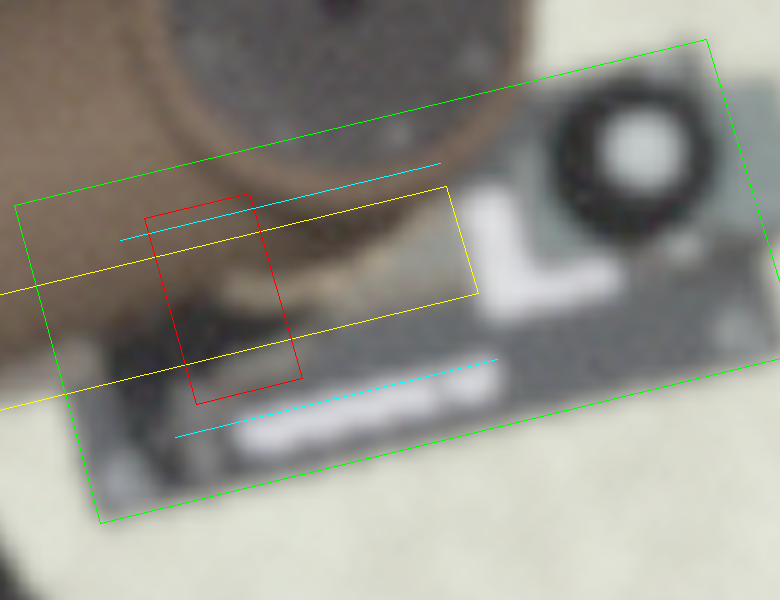

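View pics/s9.png

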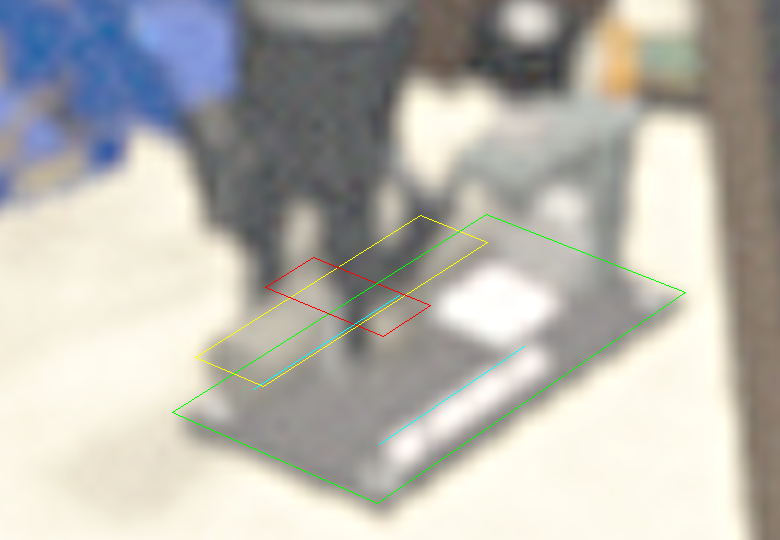

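```bash
python3 -m pendant '[[0,0,-5,0,0,0],[0,0,-5,0,0,0],[0,0,-5,0,0,0],[0,0,-4,0,0,0],[0,0,-3,0,0,0],[0,0,-2,0,0,0],[0,0,-2,0,0,0],[0,0,-2,0,0,0],[0,0,-2,0,0,0],[0,0,0,0,0,0]]' 0 100
python3 -m pendant '[[0,0,-1,0,0,0],[0,0,-1,0,0,0],[0,0,-1,0,0,0],[0,0,0,0,0,0],[0,0,0,0,0,0],[0,0,0,0,0,0],[0,0,0,0,0,0],[0,0,0,0,0,0],[0,0,0,0,0,0],[0,0,0,0,0,0]]' 0 100
```

```text
clock: 12.8
tcp_pos: [470.5, -26.0, 0.4]
orientation: [-0.241, 2.101, -2.101]
contact_force: [-0.5, -0.5, -6.8]
gripper_width: 33.3
clock: 14.05
tcp_pos: [470.6, -25.9, -2.5]
orientation: [-0.241, 2.101, -2.101]
contact_force: [-0.8, 0.0, -6.9]
gripper_width: 33.5
```

```bash
python3 -m pendant '[[0,0,-0.5,0,0,0],[0,0,-0.5,0,0,0],[0,0,-0.5,0,0,0],[0,0,-0.5,0,0,0],[0,0,0,0,0,0],[0,0,0,0,0,0],[0,0,0,0,0,0],[0,0,0,0,0,0],[0,0,0,0,0,0],[0,0,0,0,0,0]]' 0 100
```

```text
clock: 15.3
tcp_pos: [470.7, -25.7, -3.9]
orientation: [-0.24, 2.1, -2.1]
contact_force: [-4.2, 3.3, 4.9]
gripper_width: 33.8
```

```bash
python3 -m pendant '[[0.5,-2,0.7,0,0,0],[1.1,-4.9,0,0,0,0],[1.1,-4.9,0,0,0,0],[1.1,-4.9,0,0,0,0],[1.1,-4.9,0,0,0,0],[1.1,-4.9,0,0,0,0],[1.1,-4.9,0,0,0,0],[1.1,-4.9,0,0,0,0],[1.1,-4.9,0,0,0,0],[0.5,-2,0,0,0,0]]' 0 100
python3 - <<'E'
from fit import *
c=dict(arm.capture("top")); s=dict(arm.capture("scene"))
for k in(c,s): k["color"]=np.clip(k["color"].astype(float)**0.6*9.2,0,255).astype(np.uint8)
crop(c,295,165,90,65,8,"t10.png"); crop(s,265,150,70,56,10,"s10.png")
E
```

```text
clock: 16.55
tcp_pos: [480.5, -69.4, -3.8]
orientation: [-0.24, 2.101, -2.101]
contact_force: [0.2, 2.5, -0.2]
gripper_width: 33.1
```

View pics/t10.png

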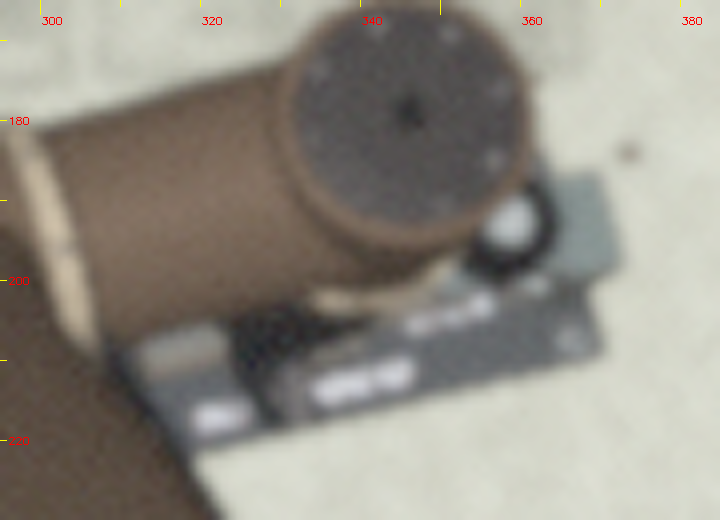

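View pics/s10.png

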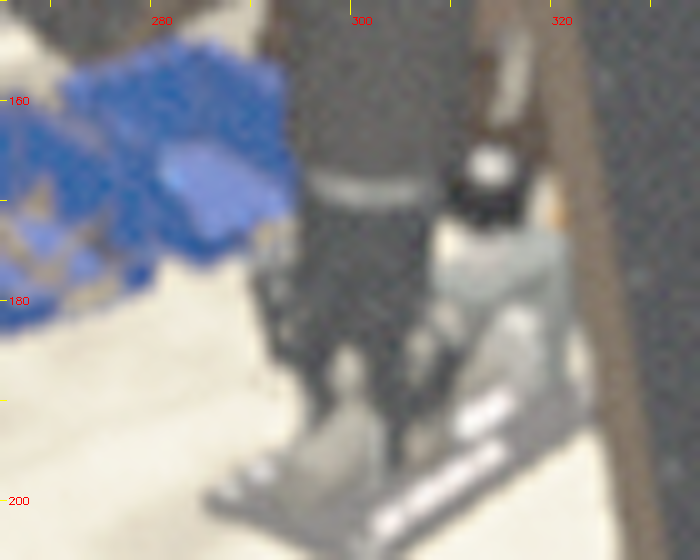

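```bash
python3 -m pendant '[[0.7,-2.9,0,0,0,0],[0.7,-2.9,0,0,0,0],[0.7,-2.9,0,0,0,0],[0.7,-2.9,0,0,0,0],[0.4,-2,0,0,0,0],[0.2,-1,0,0,0,0],[0.2,-1,0,0,0,0],[0,0,0,0,0,0],[0,0,0,0,0,0],[0,0,0,0,0,0]]' 0 100
```

```text
clock: 17.9
tcp_pos: [484.0, -84.8, -3.8]
orientation: [-0.241, 2.101, -2.101]
contact_force: [0.4, 0.8, -1.6]
gripper_width: 33.9
```

```bash
python3 -m pendant '[[0.2,-0.8,0,0,0,0],[0,0,0,0,0,0],[0.2,-0.8,0,0,0,0],[0,0,0,0,0,0],[0.2,-0.8,0,0,0,0],[0,0,0,0,0,0],[0,0,0,0,0,0],[0,0,0,0,0,0],[0,0,0,0,0,0],[0,0,0,0,0,0]]' 0 100
```

```text
clock: 19.15
tcp_pos: [484.3, -86.3, -3.8]
orientation: [-0.24, 2.102, -2.1]
contact_force: [-2.2, 10.3, 1.9]
gripper_width: 33.7
```

The joint is on the stop: there is 10 N of reaction and the estimated centre is at fixture x ≈ +2. I'll release, rise, then look.

```bash
python3 -m pendant '[[0,0,0,0,0,0],[0,0,0,0,0,0],[0,0,0,0,0,0],[0,0,0,0,0,0],[0,0,0,0,0,0],[0,0,5,0,0,0],[0,0,15,0,0,0],[0,0,30,0,0,0],[0,0,50,0,0,0],[0,0,50,0,0,0.1]]' 1 100
python3 - <<'E'
from fit import *
c=dict(arm.capture("top")); s=dict(arm.capture("scene"))
for k in(c,s): k["color"]=np.clip(k["color"].astype(float)**0.6*9.2,0,255).astype(np.uint8)
crop(c,295,165,90,65,8,"t11.png"); crop(s,265,150,70,56,10,"s11.png")
E
```

```text
clock: 20.4
tcp_pos: [484.2, -87.2, 148.0]
orientation: [-0.34, 2.043, -2.043]
contact_force: [1.2, 0.1, 0.2]
gripper_width: 85.6
```

View pics/t11.png

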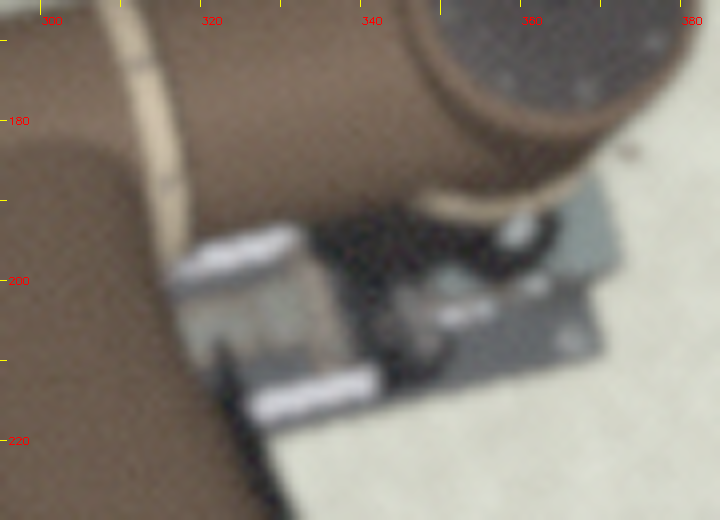

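View pics/s11.png

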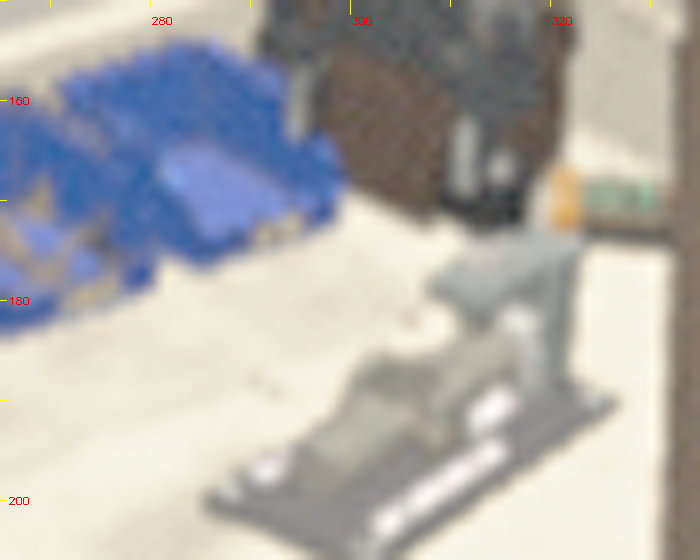

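```bash
python3 -m pendant '[[2.2,-9,2,0,0,0.17],[2.2,-9,2,0,0,0.17],[2.2,-9,2,0,0,0.17],[2.2,-9,2,0,0,0.17],[2.2,-9,2,0,0,0.17],[2.2,-9,0,0,0,0.17],[2.2,-9,0,0,0,0.17],[2.2,-9,0,0,0,0.17],[2.1,-9,0,0,0,0.17],[2.1,-9,0,0,0,0.17]]' 1 30
python3 - <<'E'
from fit import *
st=arm.read_state(); print(st["joint_pos"].round(2),cv2.Rodrigues(st["orientation"])[0].round(3).tolist())
c=dict(arm.capture("top")); s=dict(arm.capture("scene"))
for k in(c,s): k["color"]=np.clip(k["color"].astype(float)**0.6*9.2,0,255).astype(np.uint8)
crop(c,315,155,80,60,10,"t12.png"); crop(s,280,125,70,56,10,"s12.png")
E
```

```text
clock: 21.75
tcp_pos: [506.2, -177.4, 156.1]
orientation: [-1.393, 0.862, -0.862]
contact_force: [-0.1, 0.2, -0.6]
gripper_width: 84.9
[ 0.03  0.17 -0.36 -0.   -1.04  2.  ] [[0.446, -0.0, 0.895], [-0.895, 0.0, 0.446], [-0.0, -1.0, -0.0]]
```

View pics/t12.png

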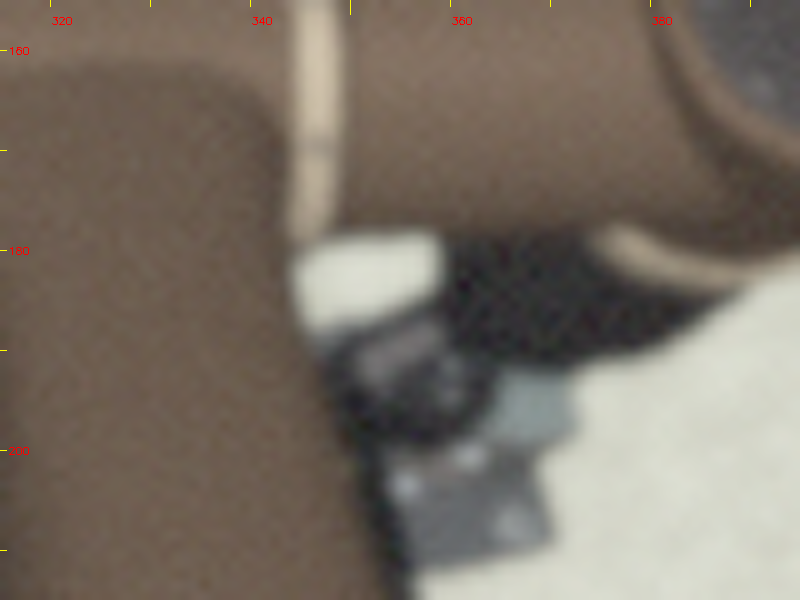

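View pics/s12.png

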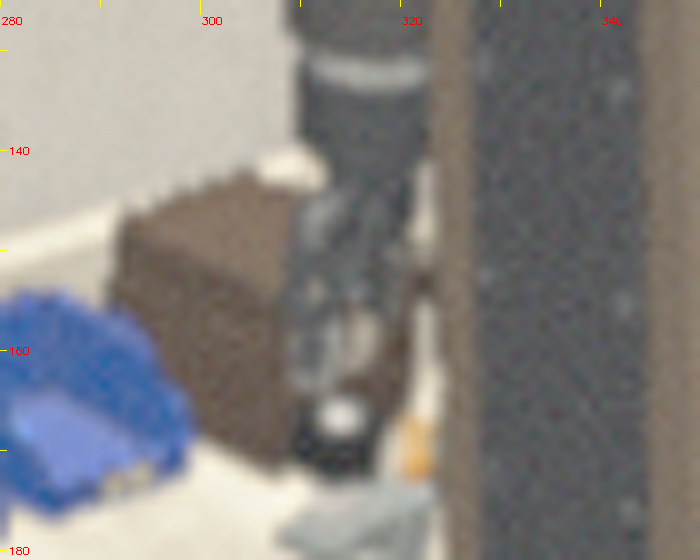

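```bash
python3 -m pendant '[[0,0,-8,0,0,0.16],[0,0,-8,0,0,0.16],[0,0,-8,0,0,0.16],[0,0,-8,0,0,0.16],[0,0,-8,0,0,0.11],[0,0,-7,0,0,0],[0,0,-6,0,0,0],[0,0,-5,0,0,0],[0,0,-3,0,0,0],[0,0,0,0,0,0]]' 1 30
python3 - <<'E'
from fit import *
st=arm.read_state(); print(st["joint_pos"].round(2))
s=dict(arm.capture("scene"));c=dict(arm.capture("top"))
for k in(s,c): k["color"]=np.clip(k["color"].astype(float)**0.6*9.2,0,255).astype(np.uint8)
crop(s,285,135,50,50,12,"s13.png"); crop(c,325,165,60,50,12,"t13.png")
E
```

```text
clock: 23.1
tcp_pos: [506.3, -177.1, 95.0]
orientation: [-1.552, 0.286, -0.285]
contact_force: [-0.6, 0.4, -0.0]
gripper_width: 85.5
[ 0.03  0.23 -0.44 -0.   -0.9   2.75]
```

View pics/s13.png

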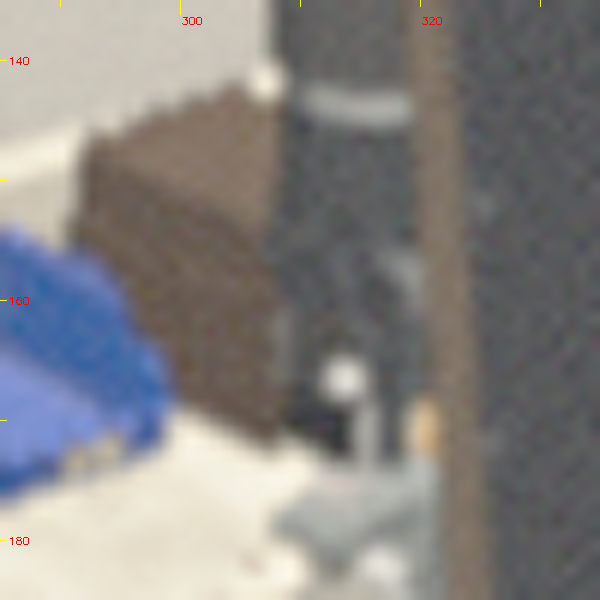

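View pics/t13.png

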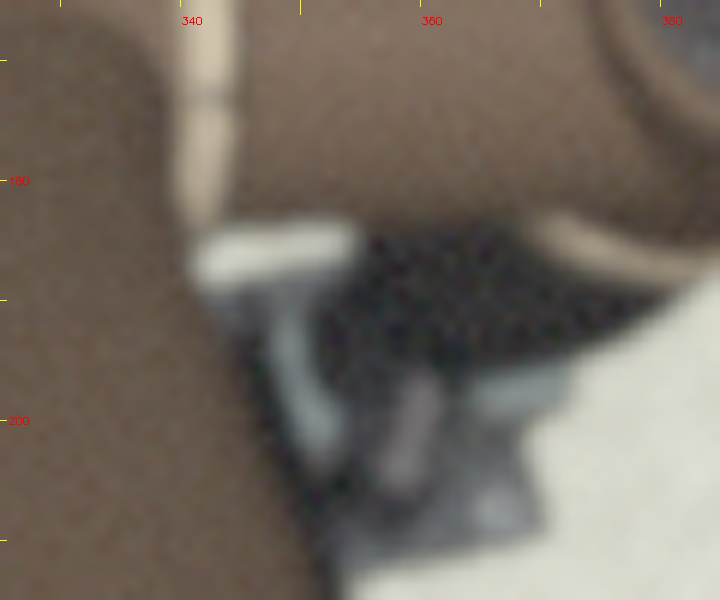

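```bash
python3 -m pendant '[[0,0,0,0,0,0],[0,0,0,0,0,0],[0,0,0,0,0,0],[0,0,0,0,0,0],[0,0,0,0,0,0],[0,0,0,0,0,0],[0,0,0,0,0,0],[0,0,0,0,0,0],[0,0,0,0,0,-0.05],[0,0,0,0,0,-0.05]]' 0 30
python3 - <<'E'
from workcell import arm
st=arm.read_state(); print(st["contact_force"],st["torque"])
E
```

```text
clock: 24.45
tcp_pos: [504.6, -176.7, 95.3]
orientation: [-1.54, 0.367, -0.363]
contact_force: [-7.4, 3.4, 6.6]
gripper_width: 49.3
[-7.40597695  3.42346043  6.60427133] [1.39072465 2.19903432 0.04591525]
```

```bash
python3 -m pendant '[[-1,0.3,-0.4,0,0,-0.17],[-0.6,0.2,-0.27,0,0,-0.17],[0,0,-0.27,0,0,-0.17],[0,0,-0.27,0,0,-0.17],[0,0,-0.27,0,0,-0.17],[0,0,-0.27,0,0,-0.17],[0,0,-0.27,0,0,-0.17],[0,0,-0.27,0,0,-0.17],[0,0,-0.27,0,0,-0.17],[0,0,-0.27,0,0,-0.17]]' 0 30
python3 - <<'E'
from workcell import arm
st=arm.read_state(); print(st["contact_force"],st["torque"],st["joint_pos"].round(2))
E
```

```text
clock: 25.7
tcp_pos: [504.5, -176.8, 92.6]
orientation: [-0.864, 1.635, -1.635]
contact_force: [-1.3, 0.0, 2.1]
gripper_width: 49.5
[-1.27433935  0.01867499  2.12491406] [-0.05946718  0.46627181  0.03107142] [ 0.03  0.23 -0.45  0.   -0.89  0.94]
```

Centred well; the side forces are down to about 1 N. I'll continue the stroke.

```bash
python3 -m pendant '[[0,0,-0.27,0,0,-0.17],[0,0,-0.27,0,0,-0.17],[0,0,-0.27,0,0,-0.17],[0,0,-0.27,0,0,-0.17],[0,0,-0.27,0,0,-0.17],[0,0,-0.27,0,0,-0.17],[0,0,-0.27,0,0,-0.17],[0,0,-0.27,0,0,-0.17],[0,0,-0.27,0,0,-0.17],[0,0,-0.27,0,0,-0.17]]' 0 30
python3 -m pendant '[[0,0,-0.27,0,0,-0.17],[0,0,-0.27,0,0,-0.17],[0,0,-0.27,0,0,-0.17],[0,0,-0.27,0,0,-0.17],[0,0,-0.27,0,0,-0.17],[0,0,-0.27,0,0,-0.17],[0,0,-0.27,0,0,-0.17],[0,0,-0.27,0,0,-0.17],[0,0,-0.27,0,0,-0.17],[0,0,-0.27,0,0,-0.17]]' 0 30
python3 - <<'E'
from workcell import arm
st=arm.read_state(); print(st["contact_force"],st["torque"],st["joint_pos"].round(2))
E
```

```text
clock: 26.95
tcp_pos: [504.4, -176.8, 89.9]
orientation: [-0.684, -1.797, 1.798]
contact_force: [-1.3, 0.4, 3.2]
gripper_width: 49.2
clock: 28.2
tcp_pos: [504.4, -176.6, 87.2]
orientation: [-1.498, -0.558, 0.559]
contact_force: [-2.0, -0.1, 2.8]
gripper_width: 49.2
[-2.00745165 -0.14049934  2.76412238] [0.24040811 0.58287827 0.07510811] [ 0.03  0.24 -0.45 -0.   -0.88 -2.46]
```

```bash
python3 -m pendant '[[0,0,0,0,0,0],[0,0,0,0,0,0],[0,0,0,0,0,0],[0,0,0,0,0,0],[0,0,0,0,0,0.17],[0,0,0,0,0,0.17],[0,0,0,0,0,0.17],[0,0,0,0,0,0.17],[0,0,0,0,0,0.17],[0,0,0,0,0,0.17]]' 1 30
python3 -m pendant '[[0,0,0,0,0,0.17],[0,0,0,0,0,0.17],[0,0,0,0,0,0.17],[0,0,0,0,0,0.17],[0,0,0,0,0,0.17],[0,0,0,0,0,0.17],[0,0,0,0,0,0.17],[0,0,0,0,0,0.17],[0,0,0,0,0,0.17],[0,0,0,0,0,0.17]]' 1 30
python3 -m pendant '[[0,0,0,0,0,0.17],[0,0,0,0,0,0.17],[0,0,0,0,0,0.17],[0,0,0,0,0,0.17],[0,0,0,0,0,0.17],[0,0,0,0,0,0.17],[0,0,0,0,0,0.17],[0,0,0,0,0,0.17],[0,0,0,0,0,0.17],[0,0,0,0,0,0.17]]' 1 30
python3 - <<'E'
from workcell import arm
st=arm.read_state(); print(st["contact_force"],st["torque"],st["joint_pos"].round(2))
E
```

```text
clock: 29.45
tcp_pos: [504.8, -176.6, 86.9]
orientation: [-1.121, -1.337, 1.337]
contact_force: [-0.5, 1.0, -0.3]
gripper_width: 85.3
clock: 30.7
tcp_pos: [504.8, -176.6, 87.0]
orientation: [-0.316, 2.057, -2.057]
contact_force: [0.2, 0.3, 0.3]
gripper_width: 85.8
clock: 31.95
tcp_pos: [504.8, -176.6, 87.0]
orientation: [-1.384, 0.884, -0.884]
contact_force: [-0.0, 0.4, -1.2]
gripper_width: 85.9
[-0.01568125  0.35918072 -1.18855517] [-0.00175448 -0.02805817  0.00856239] [ 0.03  0.24 -0.45  0.   -0.88  1.97]
```

```bash
python3 -m pendant '[[0,0,0,0,0,0],[0,0,0,0,0,0],[0,0,0,0,0,0],[0,0,0,0,0,0],[0,0,0,0,0,0],[0,0,0,0,0,0],[0,0,0,0,0,0],[0,0,0,0,0,-0.1],[0,0,-0.27,0,0,-0.17],[0,0,-0.27,0,0,-0.17]]' 0 30
python3 -m pendant '[[0,0,-0.27,0,0,-0.17],[0,0,-0.27,0,0,-0.17],[0,0,-0.27,0,0,-0.17],[0,0,-0.27,0,0,-0.17],[0,0,-0.27,0,0,-0.17],[0,0,-0.27,0,0,-0.17],[0,0,-0.27,0,0,-0.17],[0,0,-0.27,0,0,-0.17],[0,0,-0.27,0,0,-0.17],[0,0,-0.27,0,0,-0.17]]' 0 30
python3 - <<'E'
from workcell import arm
st=arm.read_state(); print(st["contact_force"],st["torque"],st["joint_pos"].round(2))
E
```

```text
clock: 33.2
tcp_pos: [504.8, -176.7, 86.4]
orientation: [-1.201, 1.222, -1.223]
contact_force: [-1.5, 0.7, 2.3]
gripper_width: 49.5
clock: 34.45
tcp_pos: [504.5, -177.0, 83.7]
orientation: [-0.158, -2.144, 2.145]
contact_force: [-2.8, -1.1, 3.6]
gripper_width: 49.2
[-2.84564619 -1.14734802  3.60088214] [-0.26953928  0.67314684  0.01691795] [ 0.03  0.24 -0.46  0.   -0.87 -0.18]
```

```bash
python3 -m pendant '[[0,0,-0.27,0,0,-0.17],[0,0,-0.27,0,0,-0.17],[0,0,-0.27,0,0,-0.17],[0,0,-0.27,0,0,-0.17],[0,0,-0.27,0,0,-0.17],[0,0,-0.27,0,0,-0.17],[0,0,-0.27,0,0,-0.17],[0,0,0,0,0,0],[0,0,0,0,0,0],[0,0,0,0,0,0]]' 0 30
python3 - <<'E'
from workcell import arm
st=arm.read_state(); print(st["contact_force"],st["torque"],st["joint_pos"].round(3))
E
```

```text
clock: 35.7
tcp_pos: [504.2, -176.8, 81.8]
orientation: [-1.084, -1.384, 1.385]
contact_force: [-3.1, 0.2, 5.4]
gripper_width: 49.2
[-3.08857222  0.18405605  5.43625291] [ 0.21853351  1.2861697  -0.05701894] [ 0.03   0.246 -0.461  0.    -0.865 -1.359]
```

```bash
python3 -m pendant '[[0,0,-0.16,0,0,-0.1],[0,0,-0.16,0,0,-0.1],[0,0,-0.16,0,0,-0.1],[0,0,-0.16,0,0,-0.1],[0,0,-0.16,0,0,-0.1],[0,0,0,0,0,0],[0,0,0,0,0,0],[0,0,0,0,0,0],[0,0,0,0,0,0],[0,0,0,0,0,0]]' 0 30
python3 - <<'E'
from workcell import arm
st=arm.read_state(); print(st["contact_force"],st["torque"],st["joint_pos"].round(3))
E
```

```text
clock: 36.95
tcp_pos: [504.2, -176.7, 81.0]
orientation: [-1.32, -1.016, 1.017]
contact_force: [-4.0, 0.7, 5.2]
gripper_width: 49.1
[-3.97165716  0.65315391  5.19365226] [ 0.47455325  1.29777394 -0.04513957] [ 0.03   0.247 -0.462 -0.    -0.863 -1.859]
```

```bash
python3 -m pendant '[[0,0,-0.1,0,0,-0.1],[0,0,-0.1,0,0,-0.1],[0,0,-0.1,0,0,-0.1],[0,0,0,0,0,-0.1],[0,0,0,0,0,-0.1],[0,0,0,0,0,-0.1],[0,0,0,0,0,0],[0,0,0,0,0,0],[0,0,0,0,0,0],[0,0,0,0,0,0]]' 0 30
python3 - <<'E'
from workcell import arm
st=arm.read_state(); print(st["contact_force"],st["torque"],st["joint_pos"].round(3),st["joint_torque"][5])
E
```

```text
clock: 38.2
tcp_pos: [504.9, -177.1, 80.6]
orientation: [-1.498, -0.557, 0.558]
contact_force: [-0.2, -5.0, -1.2]
gripper_width: 49.3
[-0.16646231 -4.98685826 -1.23458648] [-1.95900536 -0.16133663  0.64496632] [ 3.000e-02  2.480e-01 -4.620e-01  1.000e-03 -8.610e-01 -2.459e+00] -0.637532863765955
```

The knob is at its firm stop: the torque about z jumped from about 0.05 to 0.64 N m. I'll release and retreat.

```bash
python3 -m pendant '[[0,0,0,0,0,0],[0,0,0,0,0,0],[0,0,0,0,0,0],[0,0,0,0,0,0],[0,0,0,0,0,0],[0,0,10,0,0,0],[0,0,30,0,0,0],[0,0,40,0,0,0],[0,0,40,0,0,0],[0,0,0,0,0,0]]' 1 30
python3 -m pendant '[[0,40,3,0,0,0.1],[0,40,3,0,0,0.1],[0,40,3,0,0,0.1],[0,40,3,0,0,0.1],[0,40,3,0,0,0.1],[0,40,3,0,0,0.1],[0,40,3,0,0,0.1],[0,0,0,0,0,0],[0,0,0,0,0,0],[0,0,0,0,0,0]]' 1 30
python3 - <<'E'
from fit import *
s=dict(arm.capture("scene"));c=dict(arm.capture("top"))
cv2.imwrite("pics/topF.png",c["color"])
for k in(s,c): k["color"]=np.clip(k["color"].astype(float)**0.6*9.2,0,255).astype(np.uint8)
crop(s,275,150,60,56,12,"s14.png"); crop(c,295,165,90,65,8,"t14.png")
E
```

```text
clock: 39.45
tcp_pos: [506.9, -176.9, 205.1]
orientation: [-1.502, -0.561, 0.551]
contact_force: [0.0, -0.6, -0.3]
gripper_width: 85.3
clock: 40.7
tcp_pos: [504.6, 102.6, 221.6]
orientation: [-1.282, -1.088, 1.089]
contact_force: [-0.8, 0.4, -0.5]
gripper_width: 85.5
```

View pics/s14.png

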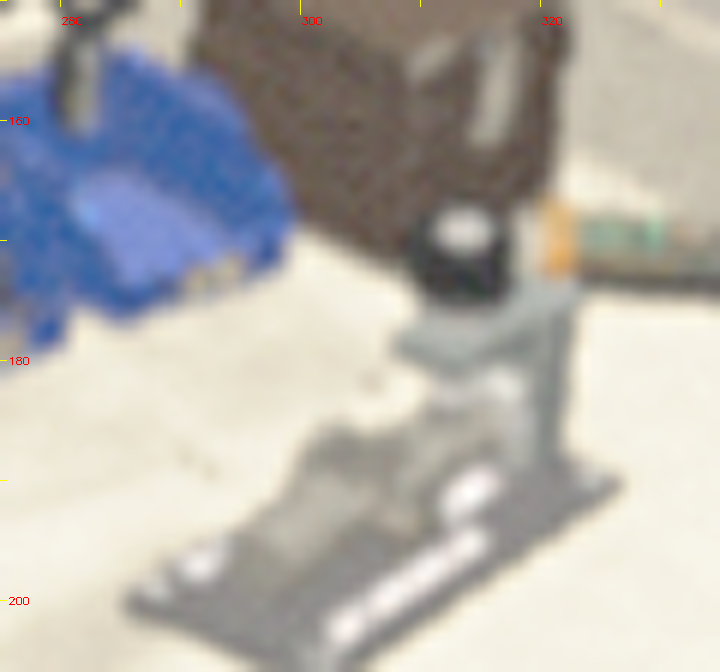

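View pics/t14.png

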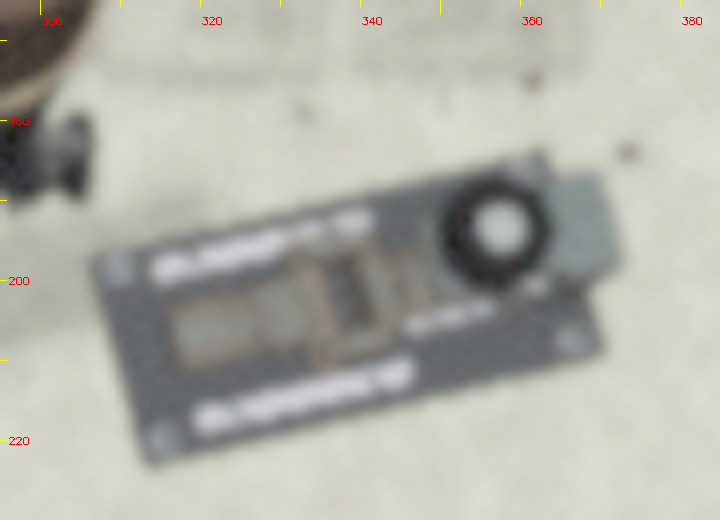

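View pics/topF.png

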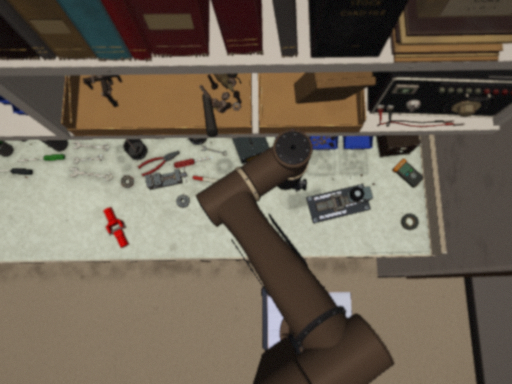

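Run:
```python
from fit import *
c=arm.capture("top"); s=arm.capture("scene")
e=back(c,[[316.4,206.3]],36)[0]; p=[491.5,-116.4,-1.346]; d=e[:2]-p[:2]; cs,sn=np.cos(p[2]),np.sin(p[2])
print("round end in fixture",cs*d[0]+sn*d[1],-sn*d[0]+cs*d[1],"expect -79,0")
S=10
def enl(k): 
  a=cv2.resize(k["color"],None,fx=S,fy=S,interpolation=cv2.INTER_CUBIC); return np.clip(a.astype(float)**0.6*9.5,0,255).astype(np.uint8)
a,b=enl(c),enl(s)
def draw(P,col,cl=True):
  for cam,i in((c,a),(s,b)):
    u=((proj(cam,P)+.5)*S-.5).round().astype(int); cv2.polylines(i,[u],cl,col,1)
draw(T(p,[[-79,-18,36],[-79,18,36],[85,18,36],[85,-18,36]]),(0,255,255))
draw(T(p,[[-12,-31,50],[-12,31,50],[23,31,50],[23,-31,50]]),(0,0,255))
t=np.linspace(0,6.28,40)
for z in(113,143): draw(T(p,np.c_[62.5+25*np.cos(t),25*np.sin(t),0*t+z]),(255,0,255))
cv2.imwrite("pics/tF.png",a[175*S:232*S,300*S:378*S]); cv2.imwrite("pics/sF.png",b[155*S:212*S,275*S:340*S])
```

```text
round end in fixture -78.43910264463264 3.1238489906623528 expect -79,0
```

View pics/tF.png

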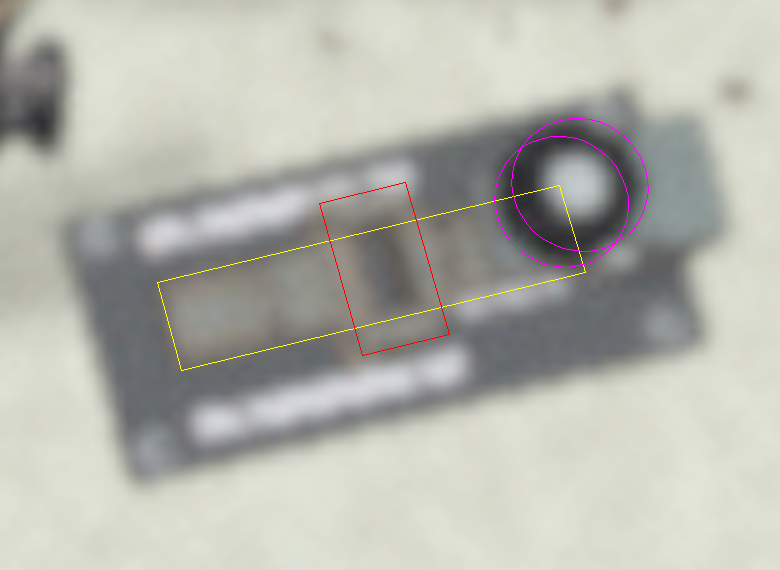

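View pics/sF.png

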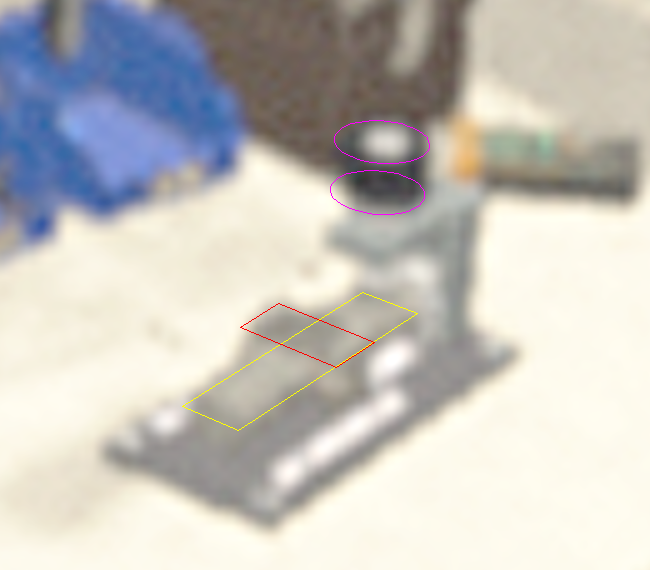

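The joint lies on the centre line against the stop, the knob matches its home height (113–143 mm over the bench), and the gripper is clear. I'm handing the job in.

```bash
python3 -c "
from workcell import arm
print(arm.job_done())"
```

```text
the job is handed in; nothing more can be done
None
```

The universal joint is clamped in the fixture and the job is handed in, at about 41 s of the 72 s allowed. No verdict was reported.

**What I did:** I gripped the grey joint by its neck and lowered it between the rails with its end short of the arm. I then slid it in, barrel first, until the stop pushed back with about 10 N. I screwed the knob down clockwise in two grips, about 9.6 rad in all, then let go and moved clear.

**Last checks:**
- **Joint:** in the top picture its free end is at fixture x -78 mm (-79 expected with the other end on the stop). It lies within about 3 mm of the centre line.
- **Knob:** the turning torque rose from about 0.05 to 0.64 N m at the end of the stroke. In the scene picture the knob sits at its home height.
- **Gripper and bystanders:** contact forces were near zero after the retreat. The gear, meter and red look-alike look unmoved in the top picture. The arm hid the coil tester in that last picture, so I did not check it; nothing in the moves suggests it was touched.
- **Foot:** I could not measure its force on the joint. I infer it from the knob being home with the joint underneath.

**What disagreed:**
- **Fingertip height:** the fingertips stood about 30 mm higher than the reported TCP implied. My first grip caught only the rounded top of the neck (31 mm instead of 36 mm), so I opened, went about 22 mm lower and regripped.
- **Picture offset:** the scene camera's outlines were about 1 pixel off the top camera's.

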